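# Empty the packing machine's catch tray into the divided pantry tote

### The job

First stop the packing machine by pushing its lever all the way over, away from you; then take the wooden divider panel out of its rack and slide it fully down into the slot in the tote. Next collect every carton and tin from the machine's catch tray: cartons flat in the large bay, tins standing in the small bay, right way up in a single layer on the tote's floor. When the tray is empty, pull the lever all the way back towards you to start the machine again; leave the jar, the mug and the can where they are.

Things in the scene. Friction and masses are not known exactly. Their poses are not given: they have to be found in the camera images.
- machine: white countertop packing machine, fixed. Origin: under the centre of its open aluminium catch tray (302 mm along x, 252 along y, rim 32 high, walls and floor 6 thick). Beyond the tray on -y: a base 50 mm high (y -128 to -298) with the lever, and over it at x 35 to 145 a chute sloping up from 35 to 120 mm high (y -130 to -320); from y = -300 the head, 360 mm tall
- lever (a joint): the machine's run/stop lever, in rad: 0 = run, leaning 0.5 rad towards the robot (machine -x); 1.0 = stop, leaning 0.5 rad away from it (+x). Light friction, stays where left. Its axis is along the machine's y, at x -60, y -190 mm in the machine's frame, 72 mm above the counter. It stands on a block 70 (x) by 50 mm, top 75 mm above the counter
- lever_tip (a point): centre of the 26 mm ball at the tip of the black lever, 80 mm from the lever's axis; the stem below it is 10 mm thick
- tote: wooden pantry tote, fixed, open on top; origin at the centre of its underside. Inside 285 mm (x) by 170 (y), walls 8 thick, floor surface 8 mm and rim 83 mm above the counter. A panel in its slot at x = +23.5 mm splits it into the large bay (x -142 to +17) and the small bay (x +30 to +142)
- slot (a point): middle of the divider's slot, on the tote's floor; axes as the tote's. The slot is two upright channels on the tote's two long walls, facing each other, each 12 mm wide (along x) and 10 mm deep (along y), between wooden strips 6 mm thick, from the floor to 3 mm below the rim
- large_bay (a point): centre of the floor of the large bay (160 x 170 mm), on the tote's side nearer the robot
- small_bay (a point): centre of the floor of the small bay (112 x 170 mm), on the tote's far side
- rack: low white plastic rack, fixed, 140 x 50 mm, base 10 mm thick, with two ribs 14 mm apart and up to 35 mm above the counter, along its x, between which the divider stands at the start. Origin at the centre of its underside.
- divider: flat plywood divider panel, 166 mm long (its x), 8 mm thick (y), 75 mm tall (z), 0.09 kg; stands on edge in the rack at the start with its length along the rack's x. Origin at the centre of its lower edge. In the tote its length lies along the tote's y; either way round will do.
- carton0: sealed cardboard carton, 60 (its x) x 36 (y) x 32 (z) mm, about 0.1 kg, lying flat in the catch tray at the start; origin at the centre of its underside, z up. May be absent.
- carton1: sealed cardboard carton, 60 (its x) x 36 (y) x 32 (z) mm, about 0.1 kg, lying flat in the catch tray at the start; origin at the centre of its underside, z up. May be absent.
- carton2: sealed cardboard carton, 60 (its x) x 36 (y) x 32 (z) mm, about 0.1 kg, lying flat in the catch tray at the start; origin at the centre of its underside, z up. May be absent.
- tin0: sealed round tin with a plain paper band, 52 mm diameter, 34 mm tall, about 0.14 kg, standing in the catch tray at the start; origin at the centre of its underside, z up. May be absent.
- tin1: sealed round tin with a plain paper band, 52 mm diameter, 34 mm tall, about 0.14 kg, standing in the catch tray at the start; origin at the centre of its underside, z up. May be absent.
- tin2: sealed round tin with a plain paper band, 52 mm diameter, 34 mm tall, about 0.14 kg, standing in the catch tray at the start; origin at the centre of its underside, z up. May be absent.
- jar: bystander: amber jar, 68 mm diameter, 110 mm tall
- mug: bystander: white mug, 76 mm diameter, 85 mm tall, with a handle
- can: bystander: full food can, 70 mm diameter, 100 mm tall
Mind the look-alikes: they are no part of the job. Of the things shaped like the divider, the plywood one is meant.

How it is judged:
By the outcome, as a careful person would: the job done as asked, in the order asked, and still so for the second after the job is handed in, with the robot touching nothing.
Of carton0, carton1, carton2, tin0, tin1, tin2 only 4 to 6 are there at a start; the rules pass over those that are not, and their reading is None.
At some moment in a run one of carton0, carton1, carton2, tin0, tin1, tin2 may be knocked a few centimetres aside while the robot is not near it.
It also fails if it takes over 210 s, if anything falls off the work surface, if the arm or the gripper's body presses on something with over 40 N, if the wrist force passes 120 N, or if a joint passes its speed limit or range.

### The arm

A 6-joint arm with a two-finger parallel gripper is mounted at the origin on the work surface. World frame = base frame: x ahead of the robot, y to its left, z up, the work surface at z = 0. Lengths are in m, angles in rad, forces in N, time in s.
With the tool pointing down it reaches from about 0.225 to 0.875 m from the base axis. Payload 3.4 kg.
Tool frame: the origin (TCP) lies at the very end of the fingers, on their centre line; the grasp point (between the pads) lies 19 mm behind it; z points along the fingers, y is the line along which they close (so a half turn about z gives the same grasp; the last joint's range is limited). The gripper opens to 85 mm and grips with 20 to 120 N. Pads are 22 mm wide; open, the fingers measure 114 mm over their backs; the gripper's body (76 mm by 85 mm) begins 54 mm behind the grasp point. The pads swing forward as they close: fully open they stand 13 mm farther back than shut.
Start: joints at [-1.228, 0.276, 1.505, -0, 1.361, -0.121], TCP at [0.257, -0.514, 0.231] pointing down, gripper open.
Joint ranges: [-2.89, 2.89], [-0.75, 2.08], [0.22, 2.7], [-1.18, 4.32], [0.11, 2.71], [-2.7, 2.7]. Speed limits (rad/s): [2.57, 2.57, 3.14, 3.14, 3.14, 3.14].

### API

Orientations are given as a unit quaternion [w, x, y, z].
In Python, from bench import robot, cams, close_job gives the robot as it stands. The module is installed in compiled form; this text tells all that it offers.
- The arm moves only by the tool step_arm, never from a script. Its argument "steps" is one flat list of numbers, 7 for each row, row after row: the shift along the world's x, y, z normalised to -1 to 1, where 1 is 0.025 m, then the turn, a rotation vector about the world's x, y, z normalised to -1 to 1, where 1 is 30 degrees, then the closure, from 0 (fully open) to 1 (shut). A call has 1 to 8 rows; each row shifts and turns the commanded pose from where the row before left it; what a row does not reach is not made up. A row lasts 1/12 s, in which the tool goes at most 41.7 mm and 7.16 degrees, less where a joint would pass 70% of its speed; a pose out of reach is approached as far as the arm can. A call with a number of a shift or a turn outside -1 to 1 is refused whole. A call with a gripper value outside its range is refused whole. The fingers move at their own pace and stop on an object; "grip_force" is the grip in N (left out, the last holds). Time passes only in rows, so rows that do not move let the fingers close. It gives the time, the measured TCP pose, the force, the opening and the grip force at its end, in the units of the state.
- robot.sense(): the state, without advancing time (a new reading comes with each control period).
- cams.capture(name): name is "side" or "top" or "wrist"; returns a dict with "img" (400x640x3 uint8, red, green, blue), "K" (3x3 intrinsics, pixels), "extrinsics" (4x4, takes a point from camera to world coordinates); the wrist camera has in their place "mount" (4x4, takes a point from camera to tool coordinates, whose origin is the TCP and whose axes are the flange's). Camera axes: x right, y up, looking along -z (the intrinsics and any distortion apply to the point x, -y, -z); pixel columns grow to the right and rows downward; lengths in m; the calibration is good to about 2 mm. A picture is of the moment at which its call begins: read the wrist's pose just before it. There is no depth.
- close_job(): hands the job in; it is judged then, once.
The state is a dict: "clock": time; "joint_pos": joint angles; "qvel": joint speeds; "joint_efforts": joint torques, N m; "position": TCP position; "tcp_rot": TCP orientation; "force": force on the tool from outside, world axes, zero at the start; "moment": the same for the moment, N m; "width": finger opening in m; "grip_force": force on a finger pad.
Only numpy, scipy, OpenCV 4.12 (cv2) and the standard library are available. Lean on these libraries where they do the work, as an engineer would, in place of code of your own. Each camera call takes 0.05 s, during which the arm holds its last target. There are 200 camera calls.

## Working session

There is one attempt and no reset: what is moved stays moved. The work goes in short steps, Python scripts to look and compute and a tool call to move; the robot and the scene stay as the last step left them, time stands still between calls to the robot, and variables do not carry over. Pictures are saved under pics/ and viewed, at most 14 in all, crops included, and the job is handed in when it is done.

Besides the shell and the picture viewer there is one more tool, called after ">>>" by a JSON object that holds its "method" and its "body". step_arm: Moves the arm, as the interface text tells. Scaled input: -1 to 1 covers 0.025 m each way for a shift and 30 degrees each way for a turn. Its arguments: {"type":"object","properties":{"steps":{"type":"array"},"grip_force":{"type":"number"}},"required":["steps"]}

```bash
ls; mkdir -p pics; python3 - <<'E'
from bench import robot, cams
import cv2
s=robot.sense();print({k:np.round(v,3).tolist() if 0 else v for k,v in s.items()})
for n in("top","side"):
    c=cams.capture(n);cv2.imwrite(f"pics/{n}0.png",c["img"][:,:,::-1]);print(n,c["K"],c["extrinsics"],[k for k in c])
c=cams.capture("wrist");print(c["K"],c["mount"])
for k in c:
    if k not in("img","K","mount"):print(k,c[k])
E
```

```text
pics
{'clock': 0.0, 'joint_pos': array([-1.22801956e+00,  2.76560231e-01,  1.50610548e+00, -6.54824727e-07,
        1.36068379e+00, -1.20968207e-01]), 'qvel': array([ 3.48597732e-04, -2.55203429e-03,  7.98337327e-04,  7.38389679e-05,
       -2.20049356e-04, -3.48793537e-04]), 'joint_efforts': array([-4.77238664e-04, -4.16777515e+01, -2.45800638e+01, -7.09961796e-05,
        1.12179236e-02,  1.00226924e-05]), 'position': array([ 0.25703584, -0.51377911,  0.23047054]), 'tcp_rot': array([-8.72996229e-04,  9.73237412e-01,  2.29800281e-01, -9.75400637e-05]), 'force': array([-0.02533035,  0.4989197 ,  0.28881486]), 'moment': array([ 0.00410115, -0.04770479, -0.01580431]), 'grip_force': 0.0, 'width': 0.08551536098325024}
top [[437.38781116   0.         324.23761155]
 [  0.         437.38781116 201.48420604]
 [  0.           0.           1.        ]] [[ 0.00248934  0.99873812 -0.05015936  0.50173467]
 [-0.99997244  0.00213533 -0.00710998 -0.01278243]
 [-0.0069939   0.05017567  0.99871592  1.24270679]
 [ 0.          0.          0.          1.        ]] ['img', 'K', 'extrinsics']
side [[380.41086498   0.         318.14460789]
 [  0.         380.41086498 201.56495728]
 [  0.           0.           1.        ]] [[-0.97650103  0.15039512 -0.15436009  0.38383878]
 [-0.21515598 -0.72151539  0.65812115  0.76535168]
 [-0.01239497  0.67586748  0.73691893  0.95801713]
 [ 0.          0.          0.          1.        ]] ['img', 'K', 'extrinsics']
[[317.57250622   0.         320.36470049]
 [  0.         317.57250622 195.4255691 ]
 [  0.           0.           1.        ]] [[ 1.60066516e-03  9.50470304e-01  3.10811261e-01  8.06698480e-02]
 [ 9.99998569e-01 -1.69163026e-03  2.31055095e-05 -5.19880115e-04]
 [ 5.47738833e-04  3.10810779e-01 -9.50471651e-01 -1.42307109e-01]
 [ 0.00000000e+00  0.00000000e+00  0.00000000e+00  1.00000000e+00]]
```

View pics/top0.png

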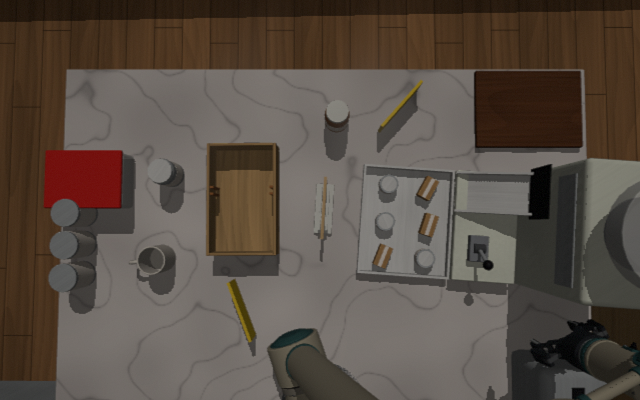

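View pics/side0.png

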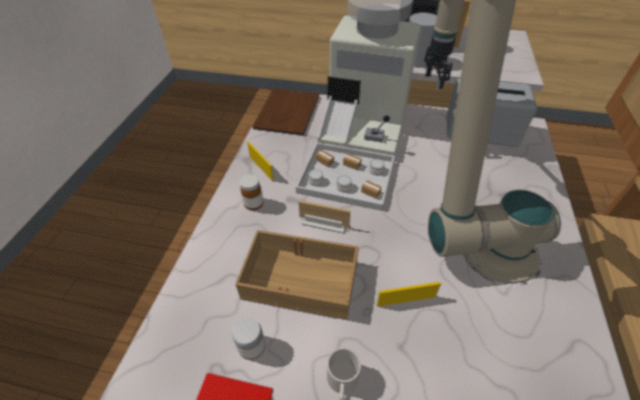

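Candidates for the divider: plywood panel standing in white rack, top (323,208); yellow panels at (400,105) and (242,310) are look-alikes. I choose the plywood one. Three tins at (388,185), (384,223), (424,260) and three cartons at (428,187), (429,225), (382,255). The lever ball is at (488,265). Next, a close crop.

```bash
python3 - <<'E'
import cv2
i=cv2.imread("pics/top0.png")
cv2.imwrite("pics/c1.png",cv2.resize(i[135:285,200:350],None,fx=4,fy=4,interpolation=cv2.INTER_CUBIC))
cv2.imwrite("pics/c2.png",cv2.resize(i[150:310,350:520],None,fx=3.75,fy=3.75,interpolation=cv2.INTER_CUBIC))
E
```

```text
(no output)
```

View pics/c1.png

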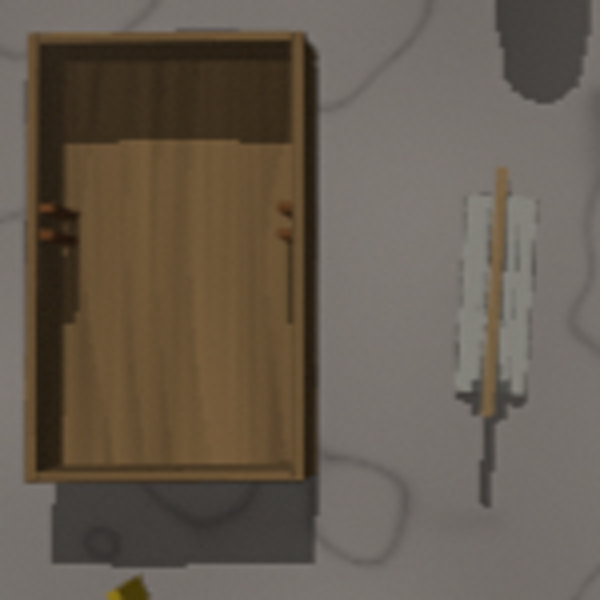

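View pics/c2.png

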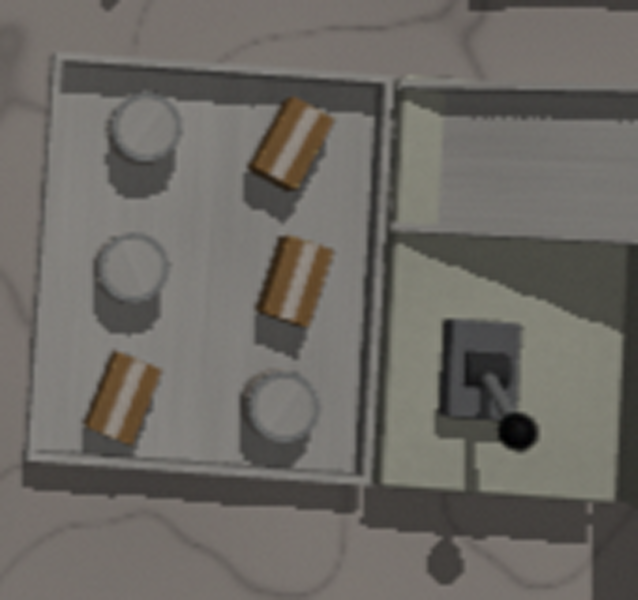

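```bash
cat > h.py <<'E'
import numpy as np, cv2
from scipy.spatial.transform import Rotation as R
K=np.array([[437.38781116,0,324.23761155],[0,437.38781116,201.48420604],[0,0,1]])
E=np.array([[0.00248934,0.99873812,-0.05015936,0.50173467],[-0.99997244,0.00213533,-0.00710998,-0.01278243],[-0.0069939,0.05017567,0.99871592,1.24270679],[0,0,0,1]])
def ray(u,v,z,K=K,E=E):
    d=E[:3,:3]@np.array([(u-K[0,2])/K[0,0],-(v-K[1,2])/K[1,1],-1]);o=E[:3,3]
    return o+d*(z-o[2])/d[2]
def proj(P,K=K,E=E):
    p=E[:3,:3].T@(np.asarray(P)-E[:3,3]);return np.array([K[0,2]+K[0,0]*p[0]/-p[2],K[1,2]+K[1,1]*p[1]/p[2]])
def wcam(s,c):
    T=np.eye(4);T[:3,:3]=R.from_quat(np.roll(s["tcp_rot"],-1)).as_matrix();T[:3,3]=s["position"];return c["K"],T@c["mount"]
E
python3 - <<'E'
from h import *
np.set_printoptions(precision=4,suppress=True)
c1=lambda p,z:ray((p[0]+.5)/4-.5+200,(p[1]+.5)/4-.5+135,z)
c2=lambda p,z:ray((p[0]+.5)/3.75-.5+350,(p[1]+.5)/3.75-.5+150,z)
def rect(f,ps,z):
    P=np.array([f(p,z)[:2] for p in ps]);print(P.tolist(),"centre",P.mean(0));return P
print("tote");P=rect(c1,[(28,33),(305,33),(305,481),(25,481)],.083)
print([np.linalg.norm(P[i]-P[i-1]) for i in range(4)], "301x186")
print("div");P=rect(c1,[(502,168),(488,415)],.085);print(np.linalg.norm(P[0]-P[1]),np.arctan2(*(P[0]-P[1])[::-1]))
print("tray");P=rect(c2,[(55,57),(392,82),(362,480),(28,458)],.032)
print([np.linalg.norm(P[i]-P[i-1]) for i in range(4)],np.arctan2(*(P[0]-P[3])[::-1]),np.arctan2(*(P[1]-P[2])[::-1]))
M=P.mean(0);a=np.arctan2(*(P[0]-P[3]+P[1]-P[2])[::-1]);c,s=np.cos(a),np.sin(a);Rm=np.array([[c,-s],[s,c]])
print("yaw",a,"axis pt",M+Rm@[-.06,-.19],"tip run",M+Rm@[-.06-.08*np.sin(.5),-.19],"stop",M+Rm@[-.06+.08*np.sin(.5),-.19],.072+.08*np.cos(.5))
print("ball",c2((517,432),.142))
for n,ps in dict(c0=[(298,97),(334,115),(290,189),(250,170)],c1=[(285,235),(333,248),(308,327),(260,310)],c2=[(120,352),(161,369),(129,445),(86,424)]).items():
    print(n);Q=rect(c2,ps,.038);print([np.linalg.norm(Q[i]-Q[i-1]) for i in range(4)],np.arctan2(*(Q[0]-Q[3]+Q[1]-Q[2])[::-1]))
for p in [(144,128),(132,268),(282,406)]: print("tin",c2(p,.040))
E
```

```text
tote
[[0.7164543225548529, 0.31082880186369727], [0.7166755752685332, 0.1252337359964863], [0.41854023613776425, 0.12283610975579341], [0.4179867242996479, 0.30803748262094816]] centre [0.5674 0.2167]
[np.float64(0.298480650413633), np.float64(0.18559519774772645), np.float64(0.29814497991783906), np.float64(0.18520220000446272)] 301x186
div
[[0.6260386358555, -0.006734461004537126], [0.4623798969663645, 0.0021120936979294354]] centre [ 0.5442 -0.0023]
0.16389766424475358 -0.0540023312927769
tray
[[0.664852837331533, -0.11534614254880134], [0.6466344042804384, -0.3645668477954511], [0.3541725485645265, -0.3390522611030025], [0.3693571263374933, -0.09495147241208679]] centre [ 0.5088 -0.2285]
[np.float64(0.29619867958155793), np.float64(0.24988571633143564), np.float64(0.2935727016990533), np.float64(0.2445726199754796)] -0.06890921906619757 -0.08702041017873169
yaw -0.07792449316161024 axis pt [ 0.4341 -0.4132] tip run [ 0.3959 -0.4102] stop [ 0.4724 -0.4162] 0.14220660495122983
ball [ 0.3996 -0.4127  0.142 ]
c0
[[0.6347036706029834, -0.29360778377595265], [0.6214468254569379, -0.319
[... 391 characters left out ...]
7, -0.29929975580781326], [0.4781308722358875, -0.26435797317277415]] centre [ 0.5002 -0.2912]
[np.float64(0.05804135023049396), np.float64(0.03628674821787204), np.float64(0.06078721203295129), np.float64(0.037046902854446014)] -0.3221700244287592
c2
[[0.44721932474123205, -0.16188200207096926], [0.4349249642975385, -0.19176429922666155], [0.37966760490235213, -0.16816206790920027], [0.39479443055860564, -0.13687910882191995]] centre [ 0.4142 -0.1647]
[np.float64(0.05808196106264777), np.float64(0.032312582410270956), np.float64(0.060086946090575646), np.float64(0.0347483004432036)] -0.4239971540701848
tin [ 0.6114 -0.1799  0.04  ]
tin [ 0.5086 -0.1707  0.04  ]
tin [ 0.4085 -0.2794  0.04  ]
```

>>> {"method": "step_arm", "body": {"steps": [0.7, 0.82, 0, 0, 0, -0.207, 1, 0.7, 0.82, 0, 0, 0, -0.207, 1, 0.7, 0.82, 0, 0, 0, -0.207, 1, 0.7, 0.82, 0, 0, 0, -0.207, 1, 0.7, 0.82, 0, 0, 0, -0.207, 1, 0, 0, 0, 0, 0, 0, 1], "grip_force": 30}}

```text
clock: 0.65
position: [0.347, -0.4077, 0.2311]
tcp_rot: [-0.002, 0.999, -0.039, 0.001]
force: [-0.5, -0.6, -0.8]
width: 0.0126
grip_force: 0.0
```

>>> {"method": "step_arm", "body": {"steps": [0, 0, -0.85, 0, 0, 0, 1, 0, 0, -0.85, 0, 0, 0, 1, 0, 0, -0.85, 0, 0, 0, 1, 0, 0, -0.85, 0, 0, 0, 1, 0, 0, -0.85, 0, 0, 0, 1, 0, 0, 0, 0, 0, 0, 1, 0, 0, 0, 0, 0, 0, 1]}}

```text
clock: 1.23
position: [0.3441, -0.4113, 0.1242]
tcp_rot: [-0.001, 0.999, -0.039, -0.001]
force: [0.9, -0.1, 0.3]
width: -0.0002
grip_force: 0.0
```

```bash
python3 - <<'E'
from bench import robot, cams
from h import *
s=robot.sense();c=cams.capture("wrist");cv2.imwrite("pics/w1.png",c["img"][:,:,::-1])
Kw,Ew=wcam(s,c)
print(s["position"],s["tcp_rot"],s["width"],proj([.398,-.411,.142],Kw,Ew),proj([.4341,-.4132,.075],Kw,Ew))
E
```

```text
[ 0.34405855 -0.41133531  0.12422233] [-1.10438610e-03  9.99243319e-01 -3.88682577e-02 -9.09823816e-04] -0.0001663930037585371 [311.27976672 161.58264194] [313.25643989  73.2710482 ]
```

View pics/w1.png

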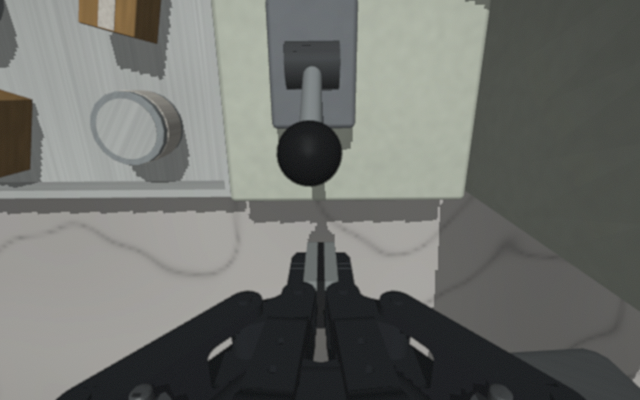

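The wrist view shows the ball at (309,153) and the fingers at column 321. The fingers are about 4 mm off the push line, so I shift +y and push.

>>> {"method": "step_arm", "body": {"steps": [0, 0.2, 0, 0, 0, 0, 1, 0.8, -0.06, 0, 0, 0, 0, 1, 0.8, -0.06, 0, 0, 0, 0, 1, 0.8, -0.06, 0, 0, 0, 0, 1, 0.8, -0.06, 0, 0, 0, 0, 1, 0.6, -0.05, 0, 0, 0, 0, 1, 0.2, 0, 0, 0, 0, 0, 1]}}

```text
clock: 1.87
position: [0.4471, -0.4148, 0.1267]
tcp_rot: [0.001, 0.999, -0.038, 0.001]
force: [-0.6, 0.2, 0.6]
width: -0.0002
grip_force: 0.4
```

>>> {"method": "step_arm", "body": {"steps": [0.12, 0, 0, 0, 0, 0, 1, 0.12, 0, 0, 0, 0, 0, 1]}}

```text
clock: 2.03
position: [0.4504, -0.4141, 0.1258]
tcp_rot: [0.0, 0.999, -0.039, -0.0]
force: [-1.4, -0.2, 0.3]
width: 0.0001
grip_force: 0.4
```

>>> {"method": "step_arm", "body": {"steps": [0.08, 0, 0, 0, 0, 0, 1, 0, 0, 0, 0, 0, 0, 1]}}

```text
clock: 2.2
position: [0.4523, -0.4139, 0.1254]
tcp_rot: [0.0, 0.999, -0.039, -0.0]
force: [-0.8, -0.2, -0.0]
width: -0.0001
grip_force: 0.3
```

```bash
python3 - <<'E'
from bench import robot, cams
from h import *
s=robot.sense();c=cams.capture("wrist");a=c["img"]
b=cams.capture("side")["img"][70:210,290:470]
cv2.imwrite("pics/w2.png",np.hstack([cv2.resize(a,(480,300)),cv2.resize(b,(320,300))])[:,:,::-1])
Kw,Ew=wcam(s,c)
print(s["position"],s["force"],proj([.4724,-.4162,.142],Kw,Ew)*.75)
E
```

```text
[ 0.45228451 -0.41393841  0.12538718] [-0.83249893 -0.15453815 -0.01914486] [242.98419541 177.54470327]
```

View pics/w2.png

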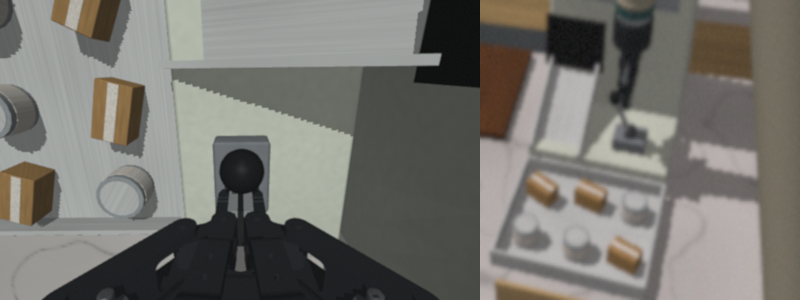

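The ball is at (242,172), close to where the stop position should be, but the force shows no hard stop yet. I keep pushing in small steps.

>>> {"method": "step_arm", "body": {"steps": [0.1, 0, 0, 0, 0, 0, 1, 0.05, 0, 0, 0, 0, 0, 1]}}

```text
clock: 2.47
position: [0.4527, -0.4139, 0.1252]
tcp_rot: [-0.0, 0.999, -0.039, -0.004]
force: [-10.0, -1.0, 6.0]
width: 0.0
grip_force: 5.7
```

>>> {"method": "step_arm", "body": {"steps": [0.1, 0, 0, 0, 0, 0, 1, 0.05, 0, 0, 0, 0, 0, 1]}}

```text
clock: 2.63
position: [0.4529, -0.4139, 0.1252]
tcp_rot: [-0.0, 0.999, -0.038, -0.007]
force: [-19.2, -0.9, 9.2]
width: -0.0
grip_force: 9.8
```

>>> {"method": "step_arm", "body": {"steps": [0.08, 0, 0, 0, 0, 0, 1, 0, 0, 0, 0, 0, 0, 1]}}

```text
clock: 2.8
position: [0.453, -0.4139, 0.1252]
tcp_rot: [-0.0, 0.999, -0.038, -0.009]
force: [-20.4, -1.0, 10.1]
width: 0.0001
grip_force: 10.8
```

Hard stop confirmed: 20 N and no further motion. Now back off, lift and go over the divider.

>>> {"method": "step_arm", "body": {"steps": [-0.8, 0, 0, 0, 0, 0, 1, 0, 0, 1, 0, 0, 0, 1, 0, 0, 1, 0, 0, 0, 0.7, 0, 0, 1, 0, 0, 0, 0.4, 0.24, 0.97, 0, 0, 0, 0.044, 0, 0.24, 0.97, 0, 0, 0, 0, 0, 0.24, 0.97, 0, 0, 0, 0, 0, 0.24, 0.97, 0, 0, 0, 0, 0]}}

```text
clock: 3.47
position: [0.4664, -0.3162, 0.2004]
tcp_rot: [0.0, 1.0, -0.028, 0.001]
force: [0.1, -0.4, 0.0]
width: 0.0724
grip_force: 0.0
```

>>> {"method": "step_arm", "body": {"steps": [0.24, 0.97, 0, 0, 0, 0, 0, 0.24, 0.97, 0, 0, 0, 0, 0, 0.24, 0.97, 0, 0, 0, 0, 0, 0.24, 0.97, 0, 0, 0, 0, 0, 0.24, 0.97, 0, 0, 0, 0, 0, 0.24, 0.97, 0, 0, 0, 0, 0, 0.24, 0.97, 0, 0, 0, 0, 0, 0.24, 0.97, 0, 0, 0, 0, 0]}}

```text
clock: 4.13
position: [0.5145, -0.1218, 0.2003]
tcp_rot: [-0.0, 1.0, -0.028, 0.0]
force: [-0.1, -0.6, 0.9]
width: 0.0851
grip_force: 0.0
```

>>> {"method": "step_arm", "body": {"steps": [0.24, 0.97, 0, 0, 0, 0, 0, 0.24, 0.97, 0, 0, 0, 0, 0, 0.24, 0.97, 0, 0, 0, 0, 0, 0.24, 0.97, 0, 0, 0, 0, 0, 0.24, 0.97, 0, 0, 0, 0, 0, 0, 0, 0, 0, 0, 0, 0, 0, 0, 0, 0, 0, 0, 0]}}

```text
clock: 4.72
position: [0.5444, -0.0008, 0.2001]
tcp_rot: [0.0, 1.0, -0.026, 0.0]
force: [-0.2, -0.3, -0.6]
width: 0.0851
grip_force: 0.0
```

```bash
python3 - <<'E'
from bench import robot, cams
from h import *
s=robot.sense();c=cams.capture("wrist");a=c["img"]
t=cams.capture("top")["img"];cv2.imwrite("pics/top3.png",t[:,:,::-1])
b=cv2.resize(t[200:300,440:520],(320,400))
cv2.imwrite("pics/w3.png",np.hstack([a[:,80:560],b])[:,:,::-1])
Kw,Ew=wcam(s,c);np.save("Ew3.npy",Ew)
print(s["position"],s["tcp_rot"],s["force"],proj([.626,-.0067,.085],Kw,Ew),proj([.4624,.0021,.085],Kw,Ew))
E
```

```text
[ 0.54438666 -0.00081099  0.20011719] [ 4.82833109e-05  9.99651092e-01 -2.64133336e-02  1.69282582e-04] [-0.17161241 -0.34177951 -0.56022715] [323.73336424  89.46640969] [322.71047118 275.31228847]
```

View pics/w3.png

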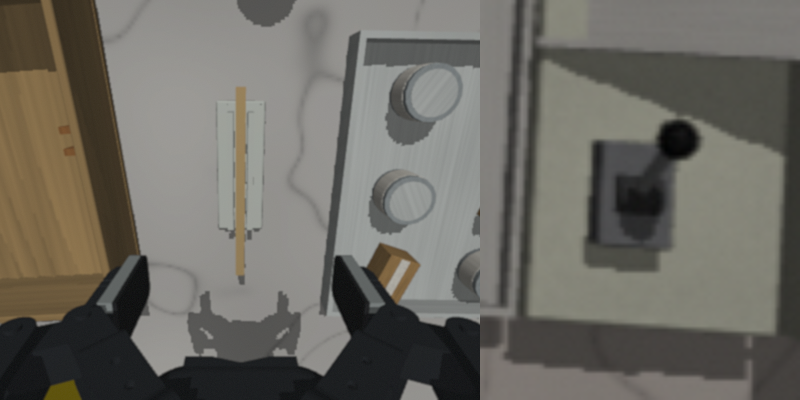

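Divider in the wrist view runs from (320,87) to (321,276) (full-image pixels), centred between the fingers; the lever in the top view leans to +x, so it is stopped. Descend and grip.

>>> {"method": "step_arm", "body": {"steps": [0, 0, -0.97, 0, 0, 0, 0, 0, 0, -0.97, 0, 0, 0, 0, 0, 0, -0.97, 0, 0, 0, 0, 0, 0, -0.97, 0, 0, 0, 0, 0, 0, -0.97, 0, 0, 0, 0, 0, 0, -0.97, 0, 0, 0, 0, 0, 0, 0, 0, 0, 0, 0], "grip_force": 60}}

```text
clock: 5.4
position: [0.5405, -0.0027, 0.0505]
tcp_rot: [-0.0, 1.0, -0.029, -0.005]
force: [-0.1, 0.7, -1.6]
width: 0.0852
grip_force: 0.0
```

>>> {"method": "step_arm", "body": {"steps": [0, 0, 0, 0, 0, 0, 1, 0, 0, 0, 0, 0, 0, 1, 0, 0, 0, 0, 0, 0, 1, 0, 0, 0, 0, 0, 0, 1, 0, 0, 0, 0, 0, 0, 1, 0, 0, 0, 0, 0, 0, 1, 0, 0, 0, 0, 0, 0, 1]}}

```text
clock: 5.98
position: [0.5448, -0.0019, 0.0554]
tcp_rot: [0.0, 1.0, -0.027, 0.001]
force: [-1.2, 0.2, 3.8]
width: 0.0072
grip_force: 59.2
```

>>> {"method": "step_arm", "body": {"steps": [0, 0, 0.97, 0, 0, 0, 1, 0, 0, 0.97, 0, 0, 0, 1, 0, 0, 0.97, 0, 0, 0, 1, 0, 0, 0.97, 0, 0, 0, 1, 0, 0, 0.97, 0, 0, 0, 1, 0.13, 0.63, 0, 0, 0, 0.223, 1, 0.13, 0.63, 0, 0, 0, 0.223, 1, 0.13, 0.63, 0, 0, 0, 0.223, 1]}}

```text
clock: 6.65
position: [0.5541, 0.0459, 0.1765]
tcp_rot: [0.0, 0.989, 0.15, 0.001]
force: [-0.9, -0.5, -0.9]
width: 0.0067
grip_force: 58.6
```

>>> {"method": "step_arm", "body": {"steps": [0.13, 0.63, 0, 0, 0, 0.223, 1, 0.13, 0.63, 0, 0, 0, 0.223, 1, 0.13, 0.63, 0, 0, 0, 0.223, 1, 0.13, 0.63, 0, 0, 0, 0.223, 1, 0.13, 0.63, 0, 0, 0, 0.223, 1, 0.13, 0.63, 0, 0, 0, 0.223, 1, 0.13, 0.63, 0, 0, 0, 0.223, 1, 0.13, 0.63, 0, 0, 0, 0.223, 1]}}

```text
clock: 7.32
position: [0.5797, 0.1723, 0.1756]
tcp_rot: [-0.0, 0.815, 0.579, -0.0]
force: [0.1, -0.4, -1.0]
width: 0.007
grip_force: 58.6
```

>>> {"method": "step_arm", "body": {"steps": [0.13, 0.63, 0, 0, 0, 0.223, 1, 0.13, 0.63, 0, 0, 0, 0.223, 1, 0.13, 0.63, 0, 0, 0, 0.223, 1, 0, 0, 0, 0, 0, 0, 1, 0, 0, 0, 0, 0, 0, 1, 0, 0, 0, 0, 0, 0, 1]}}

```text
clock: 7.82
position: [0.5892, 0.2181, 0.1755]
tcp_rot: [0.0, 0.705, 0.71, -0.001]
force: [-0.2, -0.6, -1.5]
width: 0.0069
grip_force: 58.6
```

```bash
python3 - <<'E'
from bench import robot, cams
from h import *
s=robot.sense();c=cams.capture("wrist");a=c["img"]
cv2.imwrite("pics/w4.png",a[:,:,::-1])
Kw,Ew=wcam(s,c);np.save("Ew4.npy",Ew)
print(s["position"],s["tcp_rot"],s["width"],R.from_quat(np.roll(s["tcp_rot"],-1)).as_matrix())
for y in(.2167+.085,.2167+.075,.2167-.075,.2167-.085):print([proj([.5909+d-.0087*(y-.2167),y,.08],Kw,Ew).round(1).tolist() for d in(-.006,.006)])
E
```

```text
[0.5892329  0.21810963 0.17550671] [ 3.93016138e-05  7.04555954e-01  7.09648117e-01 -6.76139083e-04] 0.006876532524775324 [[-7.20181337e-03  9.99973664e-01 -8.96975000e-04]
 [ 9.99973558e-01  7.20090213e-03 -1.01502203e-03]
 [-1.00853626e-03 -9.04261282e-04 -9.99999083e-01]]
[[313.4, 87.1], [330.4, 87.3]]
[[313.5, 101.8], [330.2, 102.0]]
[[314.7, 282.5], [328.5, 282.6]]
[[314.7, 292.4], [328.4, 292.5]]
```

View pics/w4.png

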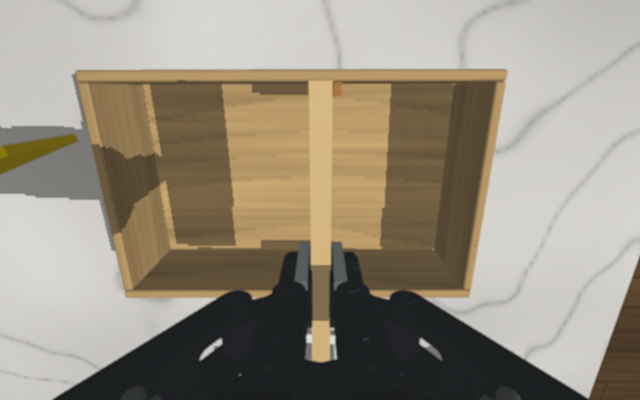

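```bash
python3 - <<'E'
from h import *
a=cv2.imread("pics/w4.png");Ew=np.load("Ew4.npy")
K=np.array([[317.57250622,0,320.36470049],[0,317.57250622,195.4255691],[0,0,1]])
np.set_printoptions(precision=4,suppress=True)
for u,v in[(76,72),(506,70),(471,297),(126,297)]:print(ray(u,v,.083,K,Ew)[:2])
for u,v in[(90,82),(495,81),(470,291),(128,291)]:print("in",ray(u,v,.083,K,Ew)[:2])
print("strip outer edge",ray(342,88,.08,K,Ew),"div edges",ray(308,82,.205,K,Ew),ray(332,82,.205,K,Ew))
o=cv2.resize(a[60:110,280:360],None,fx=8,fy=8,interpolation=cv2.INTER_CUBIC);cv2.imwrite("pics/w4c.png",o)
E
```

```text
[0.4202 0.3101]
[0.7167 0.314 ]
[0.7214 0.1304]
[0.4216 0.1275]
in [0.4285 0.3037]
in [0.7105 0.3068]
in [0.7196 0.1365]
in [0.4244 0.1336]
strip outer edge [0.6044 0.3013 0.08  ] div edges [0.5851 0.3018 0.205 ] [0.5931 0.3019 0.205 ]
```

View pics/w4c.png

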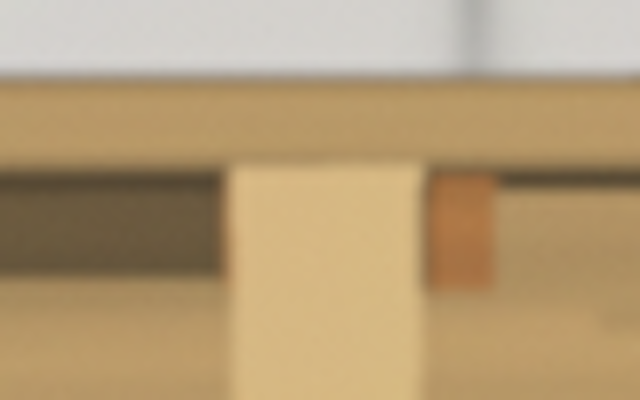

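```bash
python3 - <<'E'
from h import *
Ew=np.load("Ew4.npy")
K=np.array([[317.57250622,0,320.36470049],[0,317.57250622,195.4255691],[0,0,1]])
np.set_printoptions(precision=4,suppress=True)
z=.1755+.030
print("div far",ray(320.4,80.2,z,K,Ew),"near",ray(320.5,362,z,K,Ew))
print("slot",ray(324.9,88,.08,K,Ew),"wall in far",ray(320,81,.083,K,Ew),"near",ray(320,291,.083,K,Ew),ray(320,297.5,.083,K,Ew),"far out",ray(320,70,.083,K,Ew))
a=cv2.imread("pics/w4.png");print(a[284:302,200].tolist());print(a[355:370,320].tolist())
E
```

```text
div far [0.5892 0.3024 0.2055] near [0.5903 0.1834 0.2055]
slot [0.5923 0.3012 0.08  ] wall in far [0.5888 0.3057 0.083 ] near [0.5902 0.1352 0.083 ] [0.5903 0.1286 0.083 ] far out [0.5887 0.3129 0.083 ]
[[57, 81, 97], [57, 81, 97], [58, 81, 96], [55, 80, 94], [55, 79, 93], [63, 90, 107], [78, 114, 137], [92, 135, 164], [99, 146, 177], [103, 151, 183], [103, 152, 184], [102, 151, 184], [114, 156, 185], [149, 171, 188], [190, 198, 202], [203, 207, 209], [201, 206, 209], [202, 206, 209]]
[[123, 176, 205], [124, 176, 206], [124, 176, 206], [124, 177, 207], [125, 178, 208], [125, 177, 207], [111, 158, 184], [73, 102, 118], [36, 42, 47], [33, 29, 25], [31, 31, 28], [32, 29, 26], [32, 31, 29], [28, 26, 25], [33, 31, 29]]
```

>>> {"method": "step_arm", "body": {"steps": [0.13, 0.045, 0, 0, 0, 0.006, 1, 0, 0, -0.8, 0, 0, 0, 1, 0, 0, -0.8, 0, 0, 0, 1, 0, 0, 0, 0, 0, 0, 1, 0, 0, 0, 0, 0, 0, 1, 0, 0, -0.3, 0, 0, 0, 1, 0, 0, -0.3, 0, 0, 0, 1, 0, 0, -0.3, 0, 0, 0, 1]}}

```text
clock: 8.53
position: [0.5938, 0.22, 0.114]
tcp_rot: [0.001, 0.703, 0.711, 0.001]
force: [-0.3, -0.9, -0.8]
width: 0.0072
grip_force: 58.7
```

>>> {"method": "step_arm", "body": {"steps": [0, 0, -0.3, 0, 0, 0, 1, 0, 0, -0.3, 0, 0, 0, 1]}}

```text
clock: 8.7
position: [0.5929, 0.2198, 0.0976]
tcp_rot: [0.0, 0.703, 0.711, 0.0]
force: [-0.3, 0.7, -0.7]
width: 0.0068
grip_force: 58.7
```

>>> {"method": "step_arm", "body": {"steps": [0, 0, -0.4, 0, 0, 0, 1, 0, 0, -0.4, 0, 0, 0, 1, 0, 0, -0.4, 0, 0, 0, 1, 0, 0, -0.3, 0, 0, 0, 1, 0, 0, 0, 0, 0, 0, 1]}}

```text
clock: 9.12
position: [0.5915, 0.2194, 0.0584]
tcp_rot: [-0.001, 0.703, 0.711, -0.002]
force: [-1.0, 0.1, -0.6]
width: 0.0071
grip_force: 58.7
```

>>> {"method": "step_arm", "body": {"steps": [0, 0, -0.15, 0, 0, 0, 1, 0, 0, -0.1, 0, 0, 0, 1, 0, 0, 0, 0, 0, 0, 1]}}

```text
clock: 9.37
position: [0.5932, 0.2199, 0.0545]
tcp_rot: [0.0, 0.703, 0.711, 0.0]
force: [-0.9, 0.3, -1.0]
width: 0.0073
grip_force: 58.8
```

Still 1 mm or so to go; ease down until it touches, then release and lift.

>>> {"method": "step_arm", "body": {"steps": [0, 0, -0.06, 0, 0, 0, 1, 0, 0, -0.04, 0, 0, 0, 1, 0, 0, 0, 0, 0, 0, 1]}}

```text
clock: 9.62
position: [0.5936, 0.2196, 0.0536]
tcp_rot: [0.001, 0.703, 0.711, 0.001]
force: [-0.9, -2.2, 5.3]
width: 0.007
grip_force: 59.7
```

>>> {"method": "step_arm", "body": {"steps": [0, 0, -0.03, 0, 0, 0, 1, 0, 0, 0, 0, 0, 0, 1]}}

```text
clock: 9.78
position: [0.5937, 0.2196, 0.0535]
tcp_rot: [0.001, 0.703, 0.711, 0.001]
force: [-2.0, -2.2, 8.0]
width: 0.0074
grip_force: 60.2
```

>>> {"method": "step_arm", "body": {"steps": [0, 0, 0, 0, 0, 0, 0.85, 0, 0, 0, 0, 0, 0, 0.6, 0, 0, 0, 0, 0, 0, 0.4, 0, 0, 0, 0, 0, 0, 0.3, 0, 0, 0, 0, 0, 0, 0.3]}}

```text
clock: 10.2
position: [0.5929, 0.2199, 0.0511]
tcp_rot: [-0.0, 0.703, 0.711, -0.0]
force: [0.1, -1.1, -0.0]
width: 0.0595
grip_force: 0.0
```

>>> {"method": "step_arm", "body": {"steps": [0, 0, 0.6, 0, 0, 0, 0.3, 0, 0, 1, 0, 0, 0, 0.3, 0, 0, 1, 0, 0, 0, 0.2, 0, 0, 1, 0, 0, 0, 0, 0, 0, 1, 0, 0, 0, 0, 0, 0, 1, 0, 0, 0, 0, 0, 0, 0, 0, 0, 0, 0]}}

```text
clock: 10.78
position: [0.596, 0.2207, 0.197]
tcp_rot: [0.003, 0.703, 0.711, 0.004]
force: [1.1, 0.3, 0.7]
width: 0.0854
grip_force: 0.0
```

```bash
python3 - <<'E'
from bench import robot, cams
from h import *
s=robot.sense();c=cams.capture("wrist");a=c["img"]
t=cams.capture("side")["img"];cv2.imwrite("pics/side5.png",t[:,:,::-1])
cv2.imwrite("pics/w5f.png",a[:,:,::-1])
cv2.imwrite("pics/w5.png",np.hstack([cv2.resize(a,(480,300)),cv2.resize(t[220:330,230:370],(320,300))])[:,:,::-1])
Kw,Ew=wcam(s,c);np.save("Ew5.npy",Ew)
print(s["position"],s["width"])
E
```

```text
[0.59601885 0.22070874 0.19702894] 0.08541497854237118
```

View pics/w5.png

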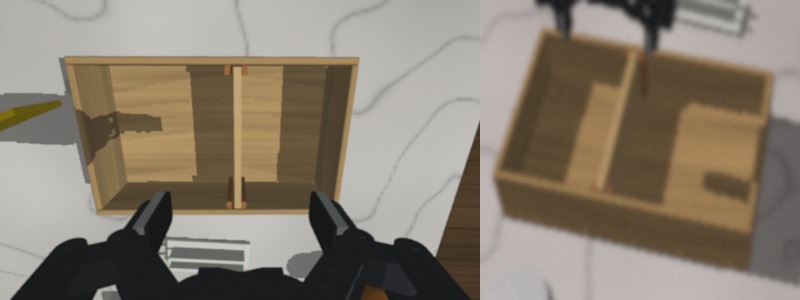

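The panel (column 237) sits between the strips at both ends and stopped on the floor at the expected height. Now over the tray for one good wrist picture of all the items.

>>> {"method": "step_arm", "body": {"steps": [0, 0, 1, 0, 0, 0, 0, 0, 0, 1, 0, 0, 0, 0, -0.28, -0.98, 0.9, 0, 0, -0.176, 0, -0.28, -0.98, 0, 0, 0, -0.176, 0, -0.28, -0.98, 0, 0, 0, -0.176, 0, -0.28, -0.98, 0, 0, 0, -0.176, 0, -0.28, -0.98, 0, 0, 0, -0.176, 0, -0.28, -0.98, 0, 0, 0, -0.176, 0]}}

```text
clock: 11.55
position: [0.5496, 0.0718, 0.2618]
tcp_rot: [-0.001, 0.871, 0.491, -0.002]
force: [0.5, 0.2, -0.3]
width: 0.0853
grip_force: 0.0
```

>>> {"method": "step_arm", "body": {"steps": [-0.28, -0.98, 0, 0, 0, -0.176, 0, -0.28, -0.98, 0, 0, 0, -0.176, 0, -0.28, -0.98, 0, 0, 0, -0.176, 0, -0.28, -0.98, 0, 0, 0, -0.176, 0, -0.28, -0.98, 0, 0, 0, -0.176, 0, -0.28, -0.98, 0, 0, 0, -0.176, 0, -0.28, -0.98, 0, 0, 0, -0.176, 0, -0.28, -0.98, 0, 0, 0, -0.176, 0]}}

```text
clock: 12.22
position: [0.4936, -0.1239, 0.262]
tcp_rot: [-0.001, 0.99, 0.144, -0.002]
force: [0.0, -0.7, 0.6]
width: 0.0854
grip_force: 0.0
```

>>> {"method": "step_arm", "body": {"steps": [-0.28, -0.98, 0, 0, 0, -0.176, 0, -0.28, -0.98, 0, 0, 0, -0.176, 0, -0.28, -0.98, 0, 0, 0, -0.176, 0, -0.28, -0.98, 0, 0, 0, -0.176, 0, 0, 0, 0, 0, 0, 0, 0, 0, 0, 0, 0, 0, 0, 0, 0, 0, 0, 0, 0, 0, 0]}}

```text
clock: 12.8
position: [0.4665, -0.2204, 0.2625]
tcp_rot: [-0.001, 0.999, -0.038, -0.001]
force: [0.0, -0.1, -1.1]
width: 0.0855
grip_force: 0.0
```

```bash
python3 - <<'E'
from bench import robot, cams
from h import *
s=robot.sense();c=cams.capture("wrist");a=c["img"]
cv2.imwrite("pics/w6.png",a[:,:,::-1])
Kw,Ew=wcam(s,c);np.save("Ew6.npy",Ew)
print(s["position"],s["tcp_rot"],s["width"])
E
```

```text
[ 0.46654236 -0.22039533  0.26254373] [-0.00105876  0.99928563 -0.03776321 -0.00102703] 0.08546755780717684
```

View pics/w6.png

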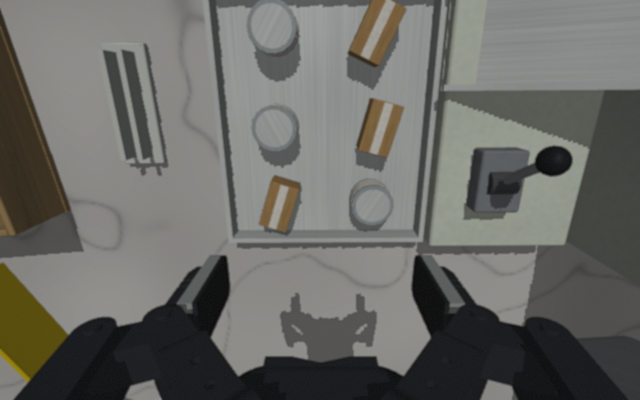

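Tins at (273,26), (276,129), (372,204); cartons at (377,32), (381,128), (280,205). I refine these with circle detection and a box-silhouette fit.

```bash
cat > det.py <<'E'
from h import *
from scipy.optimize import minimize
def detect(a,K,E,box=(195,0,450,245),zb=.006):
    """a BGR; returns cartons (x,y,yaw,iou) and tins (x,y)"""
    hsv=cv2.cvtColor(a,cv2.COLOR_BGR2HSV);x0,y0,x1,y1=box
    m=np.zeros(a.shape[:2],np.uint8)
    o=((hsv[...,0]>5)&(hsv[...,0]<22)&(hsv[...,1]>110)).astype(np.uint8)*255
    m[y0:y1,x0:x1]=o[y0:y1,x0:x1];m=cv2.morphologyEx(m,cv2.MORPH_CLOSE,np.ones((13,13)))
    n,l,st,ce=cv2.connectedComponentsWithStats(m);cart=[]
    for i in range(1,n):
        if st[i,4]<500:continue
        t=(cv2.resize((l==i).astype(np.uint8)*255,None,fx=3,fy=3,interpolation=cv2.INTER_LINEAR)>127)
        def rend(p):
            c,s=np.cos(p[2]),np.sin(p[2]);q=[]
            for z in(zb,zb+.032):
                for sx in(-.03,.03):
                    for sy in(-.018,.018):q.append(proj([p[0]+c*sx-s*sy,p[1]+s*sx+c*sy,z],K,E))
            h=cv2.convexHull(np.round((np.array(q)*3+1)*16).astype(np.int32))
            r=np.zeros(t.shape,np.uint8);cv2.fillPoly(r,[h],1,shift=4);return r>0
        f=lambda p:-(rend(p)&t).sum()/(rend(p)|t).sum()
        u,v=ce[i];g=ray(u,v,zb+.02,K,E);best=None
        for y in np.arange(-1.5,1.6,.3):
            s=f([g[0],g[1],y])
            if best is None or s<best[0]:best=(s,y)
        p0=np.array([g[0],g[1],best[1]])
        r=minimize(f,p0,method="Nelder-Mead",options=dict(initial_simplex=[p0,p0+[.004,0,0],p0+[0,.004,0],p0+[0,0,.15]],xatol=1e-4,fatol=1e-4))
        cart.append((*r.x.round(4).tolist(),round(-r.fun,3)))
    return cart
def tin(a,K,E,u,v,zt=.040):
    """refine tin top circle near (u,v)"""
    g=cv2.resize(cv2.cvtColor(a,cv2.COLOR_BGR2GRAY),None,fx=3,fy=3,interpolation=cv2.INTER_CUBIC)
    e=cv2.magnitude(cv2.Sobel(g,cv2.CV_32F,1,0),cv2.Sobel(g,cv2.CV_32F,0,1));e=cv2.GaussianBlur(e,(5,5),1.5)
    P=ray(u,v,zt,K,E);th=np.linspace(0,2*np.pi,72,endpoint=False);best=(-1,)
    for dx in np.arange(-.012,.0121,.001):
        for dy in np.arange(-.012,.0121,.001):
            q=np.array([proj([P[0]+dx+.026*np.cos(t),P[1]+dy+.026*np.sin(t),zt],K,E) for t in th])*3+1
            q=q.round().astype(int);k=(q[:,0]>=0)&(q[:,1]>=0)&(q[:,0]<e.shape[1])&(q[:,1]<e.shape[0])
            s=np.minimum(e[q[k,1],q[k,0]],150).mean()
            if s>best[0]:best=(s,P[0]+dx,P[1]+dy)
    return [round(float(b),4) for b in best]
KW=np.array([[317.57250622,0,320.36470049],[0,317.57250622,195.4255691],[0,0,1]])
E
python3 - <<'E'
from det import *
a=cv2.imread("pics/w6.png");E=np.load("Ew6.npy")
print(detect(a,KW,E))
for p in[(273,26),(276,129),(372,204)]:print(tin(a,KW,E,*p))
t=cv2.imread("pics/top3.png")
print("topcam",detect(t,K,E=__import__("h").E,box=(360,160,455,285)))
E
```

```text
[(0.6048, -0.2884, -0.4752, np.float64(0.922)), (0.5006, -0.2897, -0.3505, np.float64(0.833)), (0.4135, -0.163, -0.3473, np.float64(0.848))]
[36.785, 0.6147, -0.179]
[26.9104, 0.5107, -0.1698]
[31.5843, 0.4015, -0.2741]
topcam []
```

```bash
python3 - <<'E'
from det import *
a=cv2.imread("pics/w6.png");E=np.load("Ew6.npy")
b=cv2.resize(a[0:250,205:445],None,fx=2.4,fy=2.4,interpolation=cv2.INTER_CUBIC)
f=lambda q:np.round(((np.array(q)-[205,0]+.5)*2.4-.5)).astype(int)
for x,y,w in[(.6048,-.2884,-.4752),(.5006,-.2897,-.3505),(.4135,-.163,-.3473)]:
    c,s=np.cos(w),np.sin(w)
    for z,col in((.038,(0,255,0)),):
        cv2.polylines(b,[f([proj([x+c*i-s*j,y+s*i+c*j,z],KW,E) for i,j in((.03,.018),(.03,-.018),(-.03,-.018),(-.03,.018))])],True,col,1)
for x,y in[(.6147,-.179),(.5107,-.1698),(.4015,-.2741)]:
    cv2.polylines(b,[f([proj([x+.026*np.cos(t),y+.026*np.sin(t),.04],KW,E) for t in np.linspace(0,6.28,40)])],True,(0,0,255),1)
cv2.imwrite("pics/w6o.png",b)
E
```

```text
(no output)
```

View pics/w6o.png

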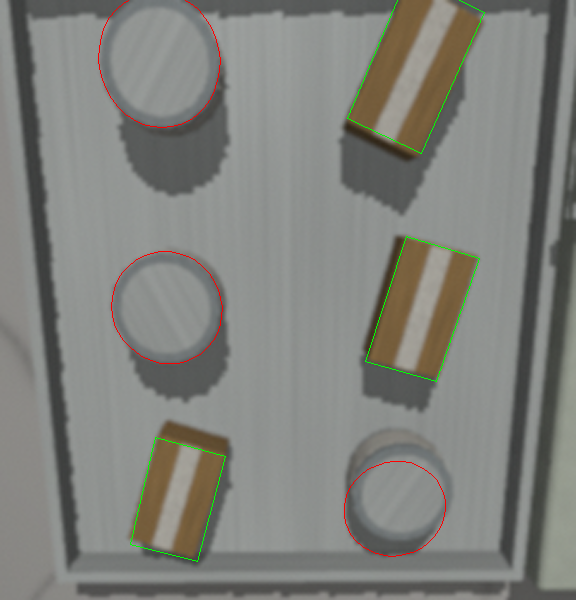

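Overlay fits all cartons and tins 0 and 1; tin2's true centre is at (400,492) in the crop, i.e. world about (0.409, -0.2765). Two pictures are left, so I rely on numbers from here. First the near carton (0.4135, -0.163, yaw -0.347).

>>> {"method": "step_arm", "body": {"steps": [-0.707, 0.765, 0, 0, 0, -0.173, 0.37, -0.707, 0.765, 0, 0, 0, -0.173, 0.37, -0.707, 0.765, 0, 0, 0, -0.173, 0.37, 0, 0, -1, 0, 0, 0, 0.37, 0, 0, -1, 0, 0, 0, 0.37, 0, 0, -1, 0, 0, 0, 0.37, 0, 0, -1, 0, 0, 0, 0.37, 0, 0, -1, 0, 0, 0, 0.37], "grip_force": 40}}

```text
clock: 13.52
position: [0.414, -0.1623, 0.1379]
tcp_rot: [-0.0, 0.985, -0.172, 0.0]
force: [-0.2, -0.1, 0.2]
width: 0.0535
grip_force: 0.0
```

>>> {"method": "step_arm", "body": {"steps": [0, 0, -1, 0, 0, 0, 0.37, 0, 0, -1, 0, 0, 0, 0.37, 0, 0, 0, 0, 0, 0, 0.37, 0, 0, 0, 0, 0, 0, 0.37]}}

```text
clock: 13.85
position: [0.4133, -0.1624, 0.0882]
tcp_rot: [-0.001, 0.985, -0.172, -0.002]
force: [-0.2, -0.6, 0.7]
width: 0.0539
grip_force: 0.0
```

>>> {"method": "step_arm", "body": {"steps": [0, 0, -1, 0, 0, 0, 0.37, 0, 0, -1, 0, 0, 0, 0.37, 0, 0, -0.8, 0, 0, 0, 0.37, 0, 0, 0, 0, 0, 0, 0.37, 0, 0, 0, 0, 0, 0, 0.7, 0, 0, 0, 0, 0, 0, 0.8, 0, 0, 0, 0, 0, 0, 0.8, 0, 0, 0, 0, 0, 0, 0.8]}}

```text
clock: 14.52
position: [0.4155, -0.1645, 0.0205]
tcp_rot: [0.001, 0.985, -0.173, 0.002]
force: [0.5, -0.1, 4.7]
width: 0.0351
grip_force: 40.3
```

>>> {"method": "step_arm", "body": {"steps": [0, 0, 0.6, 0, 0, 0, 0.8, 0, 0, 1, 0, 0, 0, 0.8, 0, 0, 1, 0, 0, 0, 0.8, 0, 0, 1, 0, 0, 0, 0.8, 0, 0, 1, 0, 0, 0, 0.8, 0, 0, 1, 0, 0, 0, 0.8]}}

```text
clock: 15.02
position: [0.4137, -0.1637, 0.1609]
tcp_rot: [0.0, 0.985, -0.173, 0.001]
force: [0.4, -0.0, -1.5]
width: 0.0354
grip_force: 39.8
```

>>> {"method": "step_arm", "body": {"steps": [0.153, 0.834, 0, 0, 0, 0.23, 0.8, 0.153, 0.834, 0, 0, 0, 0.23, 0.8, 0.153, 0.834, 0, 0, 0, 0.23, 0.8, 0.153, 0.834, 0, 0, 0, 0.23, 0.8, 0.153, 0.834, 0, 0, 0, 0.23, 0.8, 0.153, 0.834, 0, 0, 0, 0.23, 0.8, 0.153, 0.834, 0, 0, 0, 0.23, 0.8, 0.153, 0.834, 0, 0, 0, 0.23, 0.8]}}

```text
clock: 15.68
position: [0.4446, 0.004, 0.1596]
tcp_rot: [0.0, 0.952, 0.306, 0.001]
force: [0.2, -0.5, -1.2]
width: 0.0352
grip_force: 39.9
```

>>> {"method": "step_arm", "body": {"steps": [0.153, 0.834, 0, 0, 0, 0.23, 0.8, 0.153, 0.834, 0, 0, 0, 0.23, 0.8, 0.153, 0.834, 0, 0, 0, 0.23, 0.8, 0.153, 0.834, 0, 0, 0, 0.23, 0.8, 0.153, 0.834, 0, 0, 0, 0.23, 0.8, 0.153, 0.834, 0, 0, 0, 0.23, 0.8, 0.153, 0.834, 0, 0, 0, 0.23, 0.8, 0.153, 0.834, 0, 0, 0, 0.23, 0.8]}}

```text
clock: 16.35
position: [0.4751, 0.1709, 0.1596]
tcp_rot: [0.0, 0.702, 0.712, 0.0]
force: [0.1, 0.7, -1.5]
width: 0.035
grip_force: 39.9
```

>>> {"method": "step_arm", "body": {"steps": [0, 0, 0, 0, 0, 0, 0.8, 0, 0, 0, 0, 0, 0, 0.8]}}

```text
clock: 16.52
position: [0.4751, 0.1705, 0.1593]
tcp_rot: [0.0, 0.704, 0.71, 0.0]
force: [0.2, -1.6, -1.3]
width: 0.035
grip_force: 39.8
```

>>> {"method": "step_arm", "body": {"steps": [0, 0, -1, 0, 0, 0, 0.8, 0, 0, -1, 0, 0, 0, 0.8, 0, 0, -1, 0, 0, 0, 0.8, 0, 0, -1, 0, 0, 0, 0.8, 0, 0, -1, 0, 0, 0, 0.8, 0, 0, -0.35, 0, 0, 0, 0.8, 0, 0, 0, 0, 0, 0, 0.8, 0, 0, 0, 0, 0, 0, 0.8]}}

```text
clock: 17.18
position: [0.4792, 0.1692, 0.0259]
tcp_rot: [0.002, 0.705, 0.709, 0.003]
force: [5.2, 0.7, -1.4]
width: 0.035
grip_force: 52.7
```

>>> {"method": "step_arm", "body": {"steps": [0, 0, -0.08, 0, 0, 0, 0.8, 0, 0, 0, 0, 0, 0, 0.8]}}

```text
clock: 17.35
position: [0.4797, 0.1693, 0.0246]
tcp_rot: [0.003, 0.705, 0.709, 0.004]
force: [6.7, 1.8, -0.7]
width: 0.0349
grip_force: 52.9
```

Something pushes the tool +x by about 5 mm: the finger linkage (roughly 35 mm beyond each pad) touches the tote's near wall. I move inward and lower.

>>> {"method": "step_arm", "body": {"steps": [0.3, 0, 0.05, 0, 0, 0, 0.8, 0.3, 0, 0, 0, 0, 0, 0.8, 0, 0, 0, 0, 0, 0, 0.8, 0, 0, 0, 0, 0, 0, 0.8]}}

```text
clock: 17.68
position: [0.4904, 0.1694, 0.0243]
tcp_rot: [-0.0, 0.705, 0.71, -0.0]
force: [-0.1, -0.8, -0.8]
width: 0.0353
grip_force: 52.6
```

>>> {"method": "step_arm", "body": {"steps": [0, 0, -0.04, 0, 0, 0, 0.8, 0, 0, 0, 0, 0, 0, 0.8]}}

```text
clock: 17.85
position: [0.4893, 0.1696, 0.0229]
tcp_rot: [-0.0, 0.704, 0.71, -0.001]
force: [0.4, 0.3, -0.9]
width: 0.0351
grip_force: 52.6
```

>>> {"method": "step_arm", "body": {"steps": [0, 0, -0.05, 0, 0, 0, 0.8, 0, 0, 0, 0, 0, 0, 0.7, 0, 0, 0, 0, 0, 0, 0.5, 0, 0, 0, 0, 0, 0, 0.5, 0, 0, 0, 0, 0, 0, 0.5]}}

```text
clock: 18.27
position: [0.4901, 0.1699, 0.022]
tcp_rot: [0.0, 0.704, 0.71, 0.0]
force: [-0.2, 0.1, -0.2]
width: 0.0427
grip_force: 0.0
```

>>> {"method": "step_arm", "body": {"steps": [0, 0, 0.6, 0, 0, 0, 0.5, 0, 0, 1, 0, 0, 0, 0.5, 0, 0, 1, 0, 0, 0, 0.5, 0, 0, 1, 0, 0, 0, 0.4, 0, 0, 1, 0, 0, 0, 0.4, 0, 0, 1, 0, 0, 0, 0.4]}}

```text
clock: 18.77
position: [0.4898, 0.1698, 0.1631]
tcp_rot: [-0.0, 0.704, 0.71, -0.0]
force: [0.5, 0.4, 0.1]
width: 0.0514
grip_force: 0.0
```

>>> {"method": "step_arm", "body": {"steps": [-0.06, -0.975, 0.25, 0, 0, -0.1975, 0.4, -0.06, -0.975, 0.25, 0, 0, -0.1975, 0.4, -0.06, -0.975, 0.25, 0, 0, -0.1975, 0.4, -0.06, -0.975, 0.25, 0, 0, -0.1975, 0.4, -0.06, -0.975, 0.25, 0, 0, -0.1975, 0.4, -0.06, -0.975, 0.25, 0, 0, -0.1975, 0.4, -0.06, -0.975, 0.25, 0, 0, -0.1975, 0.3, -0.06, -0.975, 0.25, 0, 0, -0.1975, 0.3]}}

```text
clock: 19.43
position: [0.4778, -0.0262, 0.2122]
tcp_rot: [-0.0, 0.931, 0.365, -0.0]
force: [-0.4, 0.6, 0.1]
width: 0.0598
grip_force: 0.0
```

>>> {"method": "step_arm", "body": {"steps": [-0.06, -0.975, 0.25, 0, 0, -0.1975, 0.1, -0.06, -0.975, 0.25, 0, 0, -0.1975, 0, -0.06, -0.975, 0.25, 0, 0, -0.1975, 0, -0.06, -0.975, 0.25, 0, 0, -0.1975, 0, -0.06, -0.975, 0.25, 0, 0, -0.1975, 0, -0.06, -0.975, 0.25, 0, 0, -0.1975, 0, -0.06, -0.975, 0.25, 0, 0, -0.1975, 0, -0.06, -0.975, 0.25, 0, 0, -0.1975, 0]}}

```text
clock: 20.1
position: [0.4658, -0.2212, 0.2622]
tcp_rot: [-0.0, 0.999, -0.04, -0.0]
force: [0.7, -0.6, -0.6]
width: 0.0854
grip_force: 0.0
```

>>> {"method": "step_arm", "body": {"steps": [0, 0, 0, 0, 0, 0, 0, 0, 0, 0, 0, 0, 0, 0, 0, 0, 0, 0, 0, 0, 0]}}

```text
clock: 20.35
position: [0.4658, -0.2195, 0.2616]
tcp_rot: [-0.001, 0.999, -0.037, -0.0]
force: [0.4, -0.5, -0.2]
width: 0.0851
grip_force: 0.0
```

```bash
cat > obs.py <<'E'
from bench import robot, cams
from det import *
import sys
def obs(tag,tins):
    s=robot.sense();c=cams.capture("wrist");a=np.ascontiguousarray(c["img"][:,:,::-1])
    cv2.imwrite(f"pics/{tag}.png",a);Kw,Ew=wcam(s,c);np.save(f"{tag}.npy",Ew)
    q=s["tcp_rot"];print(s["position"].round(4),"head",round(2*np.arctan2(q[2],q[1]),4),s["width"])
    print(detect(a,Kw,Ew))
    # diff with w6 warped by tray-floor homography
    E0=np.load("Ew6.npy");W=[(x,y,.04) for x in(.37,.64) for y in(-.34,-.12)]
    H,_=cv2.findHomography(np.array([proj(p,KW,E0) for p in W]),np.array([proj(p,Kw,Ew) for p in W]))
    w=cv2.warpPerspective(cv2.imread("pics/w6.png"),H,(640,400))
    d=cv2.GaussianBlur(cv2.absdiff(a,w).max(2),(7,7),0);d=((d>35)*255).astype(np.uint8);d[245:]=0;d[:,:200]=0;d[:,450:]=0
    n,_,st,ce=cv2.connectedComponentsWithStats(d)
    for i in range(1,n):
        if st[i,4]>60:print("changed",ce[i].round(),st[i,4],ray(*ce[i],.03,Kw,Ew)[:2].round(3))
    for x,y in tins:print("tin",tin(a,Kw,Ew,*proj([x,y,.04],Kw,Ew)))
E
python3 -c "
from obs import *
obs('o1',[(.6147,-.179),(.5107,-.1698),(.409,-.2765)])"
```

```text
[ 0.4658 -0.2195  0.2616] head -0.0748 0.08510616847585999
[(0.6055, -0.2884, -0.494, np.float64(0.925)), (0.4995, -0.3172, -0.2807, np.float64(0.848))]
changed [370. 134.] 1200 [ 0.494 -0.278]
changed [402. 132.] 1523 [ 0.494 -0.315]
changed [282. 204.] 1459 [ 0.416 -0.166]
tin [38.1586, 0.6147, -0.179]
tin [26.6584, 0.5107, -0.1698]
tin [29.537, 0.402, -0.2735]
```

Carton1 was knocked to (0.4995, -0.317, yaw -0.28), too near the tray wall for a finger. I will grip it by its ends, move it 35 mm inward, then regrip.

>>> {"method": "step_arm", "body": {"steps": [0.123, -0.355, 0, 0, 0, 0.237, 0.12, 0.123, -0.355, 0, 0, 0, 0.237, 0.12, 0.123, -0.355, 0, 0, 0, 0.237, 0.12, 0.123, -0.355, 0, 0, 0, 0.237, 0.12, 0.123, -0.355, 0, 0, 0, 0.237, 0.12, 0.123, -0.355, 0, 0, 0, 0.237, 0.12, 0.123, -0.355, 0, 0, 0, 0.237, 0.12, 0.123, -0.355, 0, 0, 0, 0.237, 0.12]}}

```text
clock: 21.07
position: [0.491, -0.29, 0.2618]
tcp_rot: [-0.0, 0.895, 0.447, -0.0]
force: [-0.7, -0.5, 0.6]
width: 0.0753
grip_force: 0.0
```

>>> {"method": "step_arm", "body": {"steps": [0.123, -0.355, 0, 0, 0, 0.237, 0.12, 0.123, -0.355, 0, 0, 0, 0.237, 0.12, 0.123, -0.355, 0, 0, 0, 0.237, 0.12, 0, 0, -1, 0, 0, 0, 0.12, 0, 0, -1, 0, 0, 0, 0.12, 0, 0, -1, 0, 0, 0, 0.12, 0, 0, -1, 0, 0, 0, 0.12, 0, 0, -1, 0, 0, 0, 0.12]}}

```text
clock: 21.73
position: [0.5001, -0.3161, 0.1358]
tcp_rot: [-0.0, 0.799, 0.602, 0.0]
force: [-0.1, -0.3, 0.5]
width: 0.0751
grip_force: 0.0
```

>>> {"method": "step_arm", "body": {"steps": [0, 0, -1, 0, 0, 0, 0.12, 0, 0, -1, 0, 0, 0, 0.12, 0, 0, 0, 0, 0, 0, 0.12, 0, 0, 0, 0, 0, 0, 0.12]}}

```text
clock: 22.07
position: [0.4994, -0.316, 0.086]
tcp_rot: [-0.002, 0.799, 0.602, -0.0]
force: [-0.5, -0.7, 0.5]
width: 0.0751
grip_force: 0.0
```

>>> {"method": "step_arm", "body": {"steps": [0, 0, -1, 0, 0, 0, 0.12, 0, 0, -1, 0, 0, 0, 0.12, 0, 0, -0.65, 0, 0, 0, 0.12, 0, 0, 0, 0, 0, 0, 0.12, 0, 0, 0, 0, 0, 0, 0.5, 0, 0, 0, 0, 0, 0, 0.5, 0, 0, 0, 0, 0, 0, 0.5]}}

```text
clock: 22.65
position: [0.5015, -0.3188, 0.0231]
tcp_rot: [0.002, 0.799, 0.601, 0.001]
force: [-0.1, 0.2, -1.6]
width: 0.0587
grip_force: 43.9
```

>>> {"method": "step_arm", "body": {"steps": [0, 0, 0.25, 0, 0, 0, 0.5, 0, 0.7, 0, 0, 0, 0, 0.5, 0, 0.7, 0, 0, 0, 0, 0.5, 0, 0, 0, 0, 0, 0, 0.5, 0, 0, -0.2, 0, 0, 0, 0.5, 0, 0, 0, 0, 0, 0, 0.5]}}

```text
clock: 23.15
position: [0.5002, -0.2816, 0.0227]
tcp_rot: [-0.0, 0.799, 0.601, 0.0]
force: [-1.5, 3.6, 5.4]
width: 0.0588
grip_force: 45.1
```

>>> {"method": "step_arm", "body": {"steps": [0, 0, 0, 0, 0, 0, 0.2, 0, 0, 0, 0, 0, 0, 0.2, 0, 0, 0, 0, 0, 0, 0.2, 0, 0, 1, 0, 0, 0, 0.2, 0, 0, 1, 0, 0, 0, 0.2, 0, 0, 1, 0, 0, -0.231, 0.37, 0, 0, 0, 0, 0, -0.231, 0.37, 0, 0, 0, 0, 0, -0.231, 0.37]}}

```text
clock: 23.82
position: [0.5011, -0.284, 0.0989]
tcp_rot: [0.002, 0.896, 0.444, 0.001]
force: [-0.2, -0.7, -0.8]
width: 0.0535
grip_force: 0.0
```

>>> {"method": "step_arm", "body": {"steps": [0, 0, 0, 0, 0, -0.231, 0.37, 0, 0, 0, 0, 0, -0.231, 0.37, 0, 0, 0, 0, 0, -0.231, 0.37, 0, 0, 0, 0, 0, -0.231, 0.37, 0, 0, 0, 0, 0, -0.231, 0.37, 0, 0, 0, 0, 0, -0.231, 0.37, 0, 0, 0, 0, 0, -0.231, 0.37, 0, 0, 0, 0, 0, -0.231, 0.37]}}

```text
clock: 24.48
position: [0.4999, -0.2831, 0.0968]
tcp_rot: [0.0, 1.0, -0.024, -0.0]
force: [0.3, -0.3, 0.2]
width: 0.0537
grip_force: 0.0
```

>>> {"method": "step_arm", "body": {"steps": [0, 0, 0, 0, 0, -0.231, 0.37, 0, 0, 0, 0, 0, -0.231, 0.37, 0, 0, 0, 0, 0, 0, 0.37, 0, 0, 0, 0, 0, 0, 0.37]}}

```text
clock: 24.82
position: [0.4999, -0.283, 0.0969]
tcp_rot: [0.0, 0.99, -0.14, -0.0]
force: [-0.7, -0.5, -0.1]
width: 0.0537
grip_force: 0.0
```

>>> {"method": "step_arm", "body": {"steps": [0, 0, -1, 0, 0, 0, 0.37, 0, 0, -1, 0, 0, 0, 0.37, 0, 0, -1, 0, 0, 0, 0.37, 0, 0, -0.1, 0, 0, 0, 0.37, 0, 0, 0, 0, 0, 0, 0.8, 0, 0, 0, 0, 0, 0, 0.8, 0, 0, 0, 0, 0, 0, 0.8, 0, 0, 0, 0, 0, 0, 0.8]}}

```text
clock: 25.48
position: [0.5009, -0.2835, 0.021]
tcp_rot: [0.001, 0.99, -0.141, 0.001]
force: [-0.5, -0.2, -1.7]
width: 0.0351
grip_force: 43.3
```

>>> {"method": "step_arm", "body": {"steps": [0, 0, 0.6, 0, 0, 0, 0.8, 0, 0, 1, 0, 0, 0, 0.8, 0, 0, 1, 0, 0, 0, 0.8, 0, 0, 1, 0, 0, 0, 0.8, 0, 0, 1, 0, 0, 0, 0.8, 0, 0, 1, 0, 0, 0, 0.8]}}

```text
clock: 25.98
position: [0.5001, -0.2828, 0.162]
tcp_rot: [0.0, 0.99, -0.141, 0.001]
force: [0.3, -1.4, -1.1]
width: 0.0349
grip_force: 43.4
```

>>> {"method": "step_arm", "body": {"steps": [-0.069, 0.958, 0, 0, 0, 0.0253, 0.8, -0.069, 0.958, 0, 0, 0, 0.0253, 0.8, -0.069, 0.958, 0, 0, 0, 0.0253, 0.8, -0.069, 0.958, 0, 0, 0, 0.0253, 0.8, -0.069, 0.958, 0, 0, 0, 0.0253, 0.8, -0.069, 0.958, 0, 0, 0, 0.0253, 0.8, -0.069, 0.958, 0, 0, 0, 0.0253, 0.8, -0.069, 0.958, 0, 0, 0, 0.0253, 0.8]}}

```text
clock: 26.65
position: [0.4862, -0.0902, 0.1607]
tcp_rot: [0.0, 0.996, -0.088, 0.001]
force: [0.6, 0.0, -0.9]
width: 0.0349
grip_force: 43.4
```

>>> {"method": "step_arm", "body": {"steps": [-0.069, 0.958, 0, 0, 0, 0.0253, 0.8, -0.069, 0.958, 0, 0, 0, 0.0253, 0.8, -0.069, 0.958, 0, 0, 0, 0.0253, 0.8, -0.069, 0.958, 0, 0, 0, 0.0253, 0.8, -0.069, 0.958, 0, 0, 0, 0.0253, 0.8, -0.069, 0.958, 0, 0, 0, 0.0253, 0.8, -0.069, 0.958, 0, 0, 0, 0.0253, 0.8, -0.069, 0.958, 0, 0, 0, 0.0253, 0.8]}}

```text
clock: 27.32
position: [0.4724, 0.1016, 0.1607]
tcp_rot: [-0.0, 0.999, -0.035, 0.001]
force: [1.0, -0.7, -1.4]
width: 0.0351
grip_force: 43.5
```

>>> {"method": "step_arm", "body": {"steps": [-0.069, 0.958, 0, 0, 0, 0.0253, 0.8, -0.069, 0.958, 0, 0, 0, 0.0253, 0.8, -0.069, 0.958, 0, 0, 0, 0.0253, 0.8, -0.069, 0.958, 0, 0, 0, 0.0253, 0.8, -0.069, 0.958, 0, 0, 0, 0.0253, 0.8, -0.069, 0.958, 0, 0, 0, 0.0253, 0.8, 0, 0, 0, 0, 0, 0, 0.8, 0, 0, 0, 0, 0, 0, 0.8]}}

```text
clock: 27.98
position: [0.462, 0.245, 0.1604]
tcp_rot: [-0.0, 1.0, 0.006, 0.001]
force: [-0.9, 0.0, -1.3]
width: 0.0352
grip_force: 43.4
```

>>> {"method": "step_arm", "body": {"steps": [0, 0, -1, 0, 0, 0, 0.8, 0, 0, -1, 0, 0, 0, 0.8, 0, 0, -1, 0, 0, 0, 0.8, 0, 0, -1, 0, 0, 0, 0.8, 0, 0, -1, 0, 0, 0, 0.8, 0, 0, -0.45, 0, 0, 0, 0.8, 0, 0, 0, 0, 0, 0, 0.8, 0, 0, 0, 0, 0, 0, 0.8]}}

```text
clock: 28.65
position: [0.4622, 0.2429, 0.0233]
tcp_rot: [0.0, 1.0, 0.004, -0.0]
force: [0.2, 0.0, -1.2]
width: 0.035
grip_force: 44.8
```

>>> {"method": "step_arm", "body": {"steps": [0, 0, -0.08, 0, 0, 0, 0.8, 0, 0, 0, 0, 0, 0, 0.8]}}

```text
clock: 28.82
position: [0.4624, 0.2436, 0.0217]
tcp_rot: [-0.0, 1.0, 0.004, 0.0]
force: [-0.3, 0.3, -1.2]
width: 0.0352
grip_force: 44.8
```

>>> {"method": "step_arm", "body": {"steps": [0, 0, -0.05, 0, 0, 0, 0.8, 0, 0, 0, 0, 0, 0, 0.7, 0, 0, 0, 0, 0, 0, 0.5, 0, 0, 0, 0, 0, 0, 0.5, 0, 0, 0, 0, 0, 0, 0.5]}}

```text
clock: 29.23
position: [0.4621, 0.2442, 0.0202]
tcp_rot: [-0.0, 1.0, 0.004, 0.0]
force: [0.6, -0.5, 0.6]
width: 0.0424
grip_force: 0.0
```

>>> {"method": "step_arm", "body": {"steps": [0, 0, 0.6, 0, 0, 0, 0.5, 0, 0, 1, 0, 0, 0, 0.5, 0, 0, 1, 0, 0, 0, 0.5, 0, 0, 1, 0, 0, 0, 0.5, 0, 0, 1, 0, 0, 0, 0.5, 0, 0, 1, 0, 0, 0, 0.5]}}

```text
clock: 29.73
position: [0.4617, 0.2441, 0.1613]
tcp_rot: [0.0, 1.0, 0.004, -0.0]
force: [0.1, -0.2, -1.5]
width: 0.043
grip_force: 0.0
```

>>> {"method": "step_arm", "body": {"steps": [0, -0.976, 0.22, 0, 0, -0.0084, 0.4, 0, -0.976, 0.22, 0, 0, -0.0084, 0.4, 0, -0.976, 0.22, 0, 0, -0.0084, 0.4, 0, -0.976, 0.22, 0, 0, -0.0084, 0.4, 0, -0.976, 0.22, 0, 0, -0.0084, 0.4, 0, -0.976, 0.22, 0, 0, -0.0084, 0.4, 0, -0.976, 0.22, 0, 0, -0.0084, 0.4, 0, -0.976, 0.22, 0, 0, -0.0084, 0.4]}}

```text
clock: 30.4
position: [0.4617, 0.0479, 0.2043]
tcp_rot: [0.0, 1.0, -0.013, 0.0]
force: [1.6, 0.3, 0.6]
width: 0.0506
grip_force: 0.0
```

>>> {"method": "step_arm", "body": {"steps": [0, -0.976, 0.22, 0, 0, -0.0084, 0.4, 0, -0.976, 0.22, 0, 0, -0.0084, 0.4, 0, -0.976, 0.22, 0, 0, -0.0084, 0.4, 0, -0.976, 0.22, 0, 0, -0.0084, 0.4, 0, -0.976, 0.22, 0, 0, -0.0084, 0.3, 0, -0.976, 0.22, 0, 0, -0.0084, 0.2, 0, -0.976, 0.22, 0, 0, -0.0084, 0, 0, -0.976, 0.22, 0, 0, -0.0084, 0]}}

```text
clock: 31.07
position: [0.4617, -0.1474, 0.2483]
tcp_rot: [-0.0, 1.0, -0.031, 0.0]
force: [-0.0, 0.2, 0.3]
width: 0.0853
grip_force: 0.0
```

>>> {"method": "step_arm", "body": {"steps": [0.06, -0.976, 0.22, 0, 0, -0.0084, 0, 0.06, -0.976, 0.22, 0, 0, -0.0084, 0, 0.06, -0.976, 0.22, 0, 0, -0.0084, 0, 0, 0, 0, 0, 0, 0, 0, 0, 0, 0, 0, 0, 0, 0, 0, 0, 0, 0, 0, 0, 0]}}

```text
clock: 31.57
position: [0.4661, -0.2188, 0.2641]
tcp_rot: [-0.001, 0.999, -0.038, -0.0]
force: [0.5, -0.5, -0.1]
width: 0.0852
grip_force: 0.0
```

```bash
python3 -c "
from obs import *
obs('o2',[(.6147,-.179),(.5107,-.1698),(.409,-.2765)])"
```

```text
[ 0.4661 -0.2188  0.2641] head -0.0752 0.08523006870114146
[(0.6049, -0.2886, -0.5215, np.float64(0.92))]
changed [377. 134.] 1841 [ 0.494 -0.286]
changed [282. 203.] 1420 [ 0.416 -0.166]
tin [37.2665, 0.6147, -0.179]
tin [26.201, 0.5107, -0.1698]
tin [32.4206, 0.402, -0.2735]
```

>>> {"method": "step_arm", "body": {"steps": [0.927, -0.465, 0, 0, 0, -0.138, 0.37, 0.927, -0.465, 0, 0, 0, -0.138, 0.37, 0.927, -0.465, 0, 0, 0, -0.138, 0.37, 0.927, -0.465, 0, 0, 0, -0.138, 0.37, 0.927, -0.465, 0, 0, 0, -0.138, 0.37, 0.927, -0.465, 0, 0, 0, -0.138, 0.37, 0, 0, -1, 0, 0, 0, 0.37, 0, 0, -1, 0, 0, 0, 0.37]}}

```text
clock: 32.28
position: [0.6079, -0.2888, 0.2148]
tcp_rot: [0.0, 0.968, -0.251, 0.002]
force: [-0.3, 0.5, -0.8]
width: 0.0537
grip_force: 0.0
```

>>> {"method": "step_arm", "body": {"steps": [0, 0, -1, 0, 0, 0, 0.37, 0, 0, -1, 0, 0, 0, 0.37, 0, 0, -1, 0, 0, 0, 0.37, 0, 0, -1, 0, 0, 0, 0.37, 0, 0, -1, 0, 0, 0, 0.37, 0, 0, 0, 0, 0, 0, 0.37, 0, 0, 0, 0, 0, 0, 0.37]}}

```text
clock: 32.87
position: [0.6047, -0.2874, 0.0883]
tcp_rot: [-0.001, 0.968, -0.251, -0.002]
force: [0.5, 0.2, 0.6]
width: 0.0538
grip_force: 0.0
```

```bash
python3 - <<'E'
from bench import robot, cams
from det import *
s=robot.sense();c=cams.capture("wrist");a=np.ascontiguousarray(c["img"][:,:,::-1]);Kw,Ew=wcam(s,c)
cv2.imwrite("pics/o3.png",a);q=s["tcp_rot"]
print(s["position"],2*np.arctan2(q[2],q[1]),proj([.605,-.2885,.03],Kw,Ew),detect(a,Kw,Ew,box=(230,60,410,400)))
E
```

```text
[ 0.60472752 -0.28742095  0.08832469] -0.5072032269222991 [323.05080559 213.85267349] [(0.6026, -0.2878, -0.5196, np.float64(0.639))]
```

>>> {"method": "step_arm", "body": {"steps": [0, 0, -1, 0, 0, 0, 0.37, 0, 0, -1, 0, 0, 0, 0.37, 0, 0, -0.75, 0, 0, 0, 0.37, 0, 0, 0, 0, 0, 0, 0.37, 0, 0, 0, 0, 0, 0, 0.8, 0, 0, 0, 0, 0, 0, 0.8, 0, 0, 0, 0, 0, 0, 0.8, 0, 0, 0, 0, 0, 0, 0.8]}}

```text
clock: 33.58
position: [0.6071, -0.29, 0.0232]
tcp_rot: [0.001, 0.968, -0.252, 0.002]
force: [0.1, 0.4, 3.5]
width: 0.0349
grip_force: 41.3
```

>>> {"method": "step_arm", "body": {"steps": [0, 0, 0.6, 0, 0, 0, 0.8, 0, 0, 1, 0, 0, 0, 0.8, 0, 0, 1, 0, 0, 0, 0.8, 0, 0, 1, 0, 0, 0, 0.8, 0, 0, 1, 0, 0, 0, 0.8, 0, 0, 1, 0, 0, 0, 0.8]}}

```text
clock: 34.08
position: [0.6056, -0.2892, 0.163]
tcp_rot: [0.0, 0.968, -0.252, 0.001]
force: [0.4, -0.5, -0.1]
width: 0.0349
grip_force: 40.7
```

>>> {"method": "step_arm", "body": {"steps": [-0.1085, 0.966, 0, 0, 0, 0.0448, 0.8, -0.1085, 0.966, 0, 0, 0, 0.0448, 0.8, -0.1085, 0.966, 0, 0, 0, 0.0448, 0.8, -0.1085, 0.966, 0, 0, 0, 0.0448, 0.8, -0.1085, 0.966, 0, 0, 0, 0.0448, 0.8, -0.1085, 0.966, 0, 0, 0, 0.0448, 0.8, -0.1085, 0.966, 0, 0, 0, 0.0448, 0.8, -0.1085, 0.966, 0, 0, 0, 0.0448, 0.8]}}

```text
clock: 34.75
position: [0.5838, -0.095, 0.1618]
tcp_rot: [0.0, 0.987, -0.159, 0.001]
force: [0.5, 0.4, -0.7]
width: 0.035
grip_force: 40.7
```

>>> {"method": "step_arm", "body": {"steps": [-0.1085, 0.966, 0, 0, 0, 0.0448, 0.8, -0.1085, 0.966, 0, 0, 0, 0.0448, 0.8, -0.1085, 0.966, 0, 0, 0, 0.0448, 0.8, -0.1085, 0.966, 0, 0, 0, 0.0448, 0.8, -0.1085, 0.966, 0, 0, 0, 0.0448, 0.8, -0.1085, 0.966, 0, 0, 0, 0.0448, 0.8, -0.1085, 0.966, 0, 0, 0, 0.0448, 0.8, -0.1085, 0.966, 0, 0, 0, 0.0448, 0.8]}}

```text
clock: 35.42
position: [0.5621, 0.0983, 0.1618]
tcp_rot: [-0.0, 0.998, -0.066, 0.001]
force: [0.8, -0.1, -1.1]
width: 0.0352
grip_force: 40.7
```

>>> {"method": "step_arm", "body": {"steps": [-0.1085, 0.966, 0, 0, 0, 0.0448, 0.8, -0.1085, 0.966, 0, 0, 0, 0.0448, 0.8, -0.1085, 0.966, 0, 0, 0, 0.0448, 0.8, -0.1085, 0.966, 0, 0, 0, 0.0448, 0.8, -0.1085, 0.966, 0, 0, 0, 0.0448, 0.8, -0.1085, 0.966, 0, 0, 0, 0.0448, 0.8, 0, 0, 0, 0, 0, 0, 0.8, 0, 0, 0, 0, 0, 0, 0.8]}}

```text
clock: 36.08
position: [0.5458, 0.243, 0.1615]
tcp_rot: [0.0, 1.0, 0.005, 0.001]
force: [-0.1, -0.5, -1.2]
width: 0.0347
grip_force: 40.7
```

>>> {"method": "step_arm", "body": {"steps": [-0.05, 0, -1, 0, 0, 0, 0.8, 0, 0, -1, 0, 0, 0, 0.8, 0, 0, -1, 0, 0, 0, 0.8, 0, 0, -1, 0, 0, 0, 0.8, 0, 0, -1, 0, 0, 0, 0.8, 0, 0, -0.4, 0, 0, 0, 0.8, 0, 0, 0, 0, 0, 0, 0.8, 0, 0, 0, 0, 0, 0, 0.8]}}

```text
clock: 36.75
position: [0.5451, 0.2411, 0.0262]
tcp_rot: [0.0, 1.0, 0.003, 0.0]
force: [0.0, 0.8, -0.4]
width: 0.0351
grip_force: 42.7
```

>>> {"method": "step_arm", "body": {"steps": [0, 0, -0.08, 0, 0, 0, 0.8, 0, 0, 0, 0, 0, 0, 0.8]}}

```text
clock: 36.92
position: [0.5451, 0.2417, 0.0243]
tcp_rot: [-0.0, 1.0, 0.003, 0.0]
force: [1.2, -0.7, -0.0]
width: 0.035
grip_force: 42.7
```

>>> {"method": "step_arm", "body": {"steps": [0, 0, -0.05, 0, 0, 0, 0.8, 0, 0, 0, 0, 0, 0, 0.7, 0, 0, 0, 0, 0, 0, 0.5, 0, 0, 0, 0, 0, 0, 0.5, 0, 0, 0, 0, 0, 0, 0.5]}}

```text
clock: 37.33
position: [0.5447, 0.2421, 0.0227]
tcp_rot: [-0.0, 1.0, 0.004, 0.0]
force: [-0.1, -0.0, 0.4]
width: 0.0427
grip_force: 0.0
```

>>> {"method": "step_arm", "body": {"steps": [0, 0, 0.6, 0, 0, 0, 0.5, 0, 0, 1, 0, 0, 0, 0.5, 0, 0, 1, 0, 0, 0, 0.5, 0, 0, 1, 0, 0, 0, 0.5, 0, 0, 1, 0, 0, 0, 0.5, 0, 0, 1, 0, 0, 0, 0.4]}}

```text
clock: 37.83
position: [0.5444, 0.242, 0.1637]
tcp_rot: [0.0, 1.0, 0.004, -0.0]
force: [0.1, 0.2, -0.6]
width: 0.0506
grip_force: 0.0
```

>>> {"method": "step_arm", "body": {"steps": [0.155, -0.935, 0, 0, 0, -0.0086, 0.15, 0.155, -0.935, 0, 0, 0, -0.0086, 0.15, 0.155, -0.935, 0, 0, 0, -0.0086, 0.15, 0.155, -0.935, 0, 0, 0, -0.0086, 0.15, 0.155, -0.935, 0, 0, 0, -0.0086, 0.15, 0.155, -0.935, 0, 0, 0, -0.0086, 0.15, 0.155, -0.935, 0, 0, 0, -0.0086, 0.15, 0.155, -0.935, 0, 0, 0, -0.0086, 0.15]}}

```text
clock: 38.5
position: [0.5756, 0.054, 0.1624]
tcp_rot: [0.0, 1.0, -0.014, -0.0]
force: [0.6, 0.6, -0.5]
width: 0.0726
grip_force: 0.0
```

>>> {"method": "step_arm", "body": {"steps": [0.155, -0.935, 0, 0, 0, -0.0086, 0.15, 0.155, -0.935, 0, 0, 0, -0.0086, 0.15, 0.155, -0.935, 0, 0, 0, -0.0086, 0.15, 0.155, -0.935, 0, 0, 0, -0.0086, 0.15, 0.155, -0.935, 0, 0, 0, -0.0086, 0.15, 0.155, -0.935, 0, 0, 0, -0.0086, 0.15, 0.155, -0.935, 0, 0, 0, -0.0086, 0.15, 0.155, -0.935, 0, 0, 0, -0.0086, 0.15]}}

```text
clock: 39.17
position: [0.6066, -0.1331, 0.1624]
tcp_rot: [-0.0, 0.999, -0.032, -0.0]
force: [0.7, 0.1, 0.2]
width: 0.0727
grip_force: 0.0
```

>>> {"method": "step_arm", "body": {"steps": [0.155, -0.935, 0, 0, 0, -0.0086, 0.15, 0.155, -0.935, 0, 0, 0, -0.0086, 0.15, 0, 0, 0, 0, 0, 0, 0.15, 0, 0, 0, 0, 0, 0, 0.15, 0, 0, 0, 0, 0, 0, 0.15]}}

```text
clock: 39.58
position: [0.614, -0.1781, 0.1622]
tcp_rot: [-0.001, 0.999, -0.037, -0.0]
force: [0.1, 0.4, -0.1]
width: 0.0726
grip_force: 0.0
```

```bash
python3 -c "
from obs import *
obs('o4',[(.6147,-.179),(.5107,-.1698)])"
```

```text
[ 0.614  -0.1781  0.1622] head -0.0738 0.07258219435919551
[]
changed [330.  89.] 43533 [ 0.696 -0.191]
changed [258. 185.] 85 [ 0.618 -0.121]
changed [334. 227.] 894 [ 0.572 -0.187]
changed [260. 212.] 78 [ 0.592 -0.12 ]
tin [30.9648, 0.6147, -0.179]
tin [32.3784, 0.5117, -0.1688]
```

>>> {"method": "step_arm", "body": {"steps": [0, 0, -1, 0, 0, 0, 0.15, 0, 0, -1, 0, 0, 0, 0.15, 0, 0, -1, 0, 0, 0, 0.15, 0, 0, -1, 0, 0, 0, 0.15, 0, 0, -1, 0, 0, 0, 0.15, 0, 0, -0.77, 0, 0, 0, 0.15, 0, 0, 0, 0, 0, 0, 0.15, 0, 0, 0, 0, 0, 0, 0.15]}}

```text
clock: 40.3
position: [0.6137, -0.1773, 0.0177]
tcp_rot: [-0.001, 0.999, -0.036, -0.001]
force: [0.9, 0.3, 0.4]
width: 0.0724
grip_force: 0.0
```

>>> {"method": "step_arm", "body": {"steps": [0, 0, 0, 0, 0, 0, 0.6, 0, 0, 0, 0, 0, 0, 0.6, 0, 0, 0, 0, 0, 0, 0.6, 0, 0, 0, 0, 0, 0, 0.6]}}

```text
clock: 40.63
position: [0.616, -0.1791, 0.0206]
tcp_rot: [0.001, 0.999, -0.037, 0.002]
force: [1.0, 0.8, 6.8]
width: 0.0504
grip_force: 42.6
```

>>> {"method": "step_arm", "body": {"steps": [0, 0, 0.6, 0, 0, 0, 0.6, 0, 0, 1, 0, 0, 0, 0.6, 0, 0, 1, 0, 0, 0, 0.6, 0, 0, 1, 0, 0, 0, 0.6, 0, 0, 1, 0, 0, 0, 0.6, 0, 0, 1, 0, 0, 0, 0.6]}}

```text
clock: 41.13
position: [0.6139, -0.1786, 0.1596]
tcp_rot: [-0.0, 0.999, -0.037, -0.0]
force: [-0.1, -0.3, -2.1]
width: 0.0508
grip_force: 42.1
```

>>> {"method": "step_arm", "body": {"steps": [0.048, 0.9625, 0, 0, 0, 0.0102, 0.6, 0.048, 0.9625, 0, 0, 0, 0.0102, 0.6, 0.048, 0.9625, 0, 0, 0, 0.0102, 0.6, 0.048, 0.9625, 0, 0, 0, 0.0102, 0.6, 0.048, 0.9625, 0, 0, 0, 0.0102, 0.6, 0.048, 0.9625, 0, 0, 0, 0.0102, 0.6, 0.048, 0.9625, 0, 0, 0, 0.0102, 0.6, 0.048, 0.9625, 0, 0, 0, 0.0102, 0.6]}}

```text
clock: 41.8
position: [0.6235, 0.0149, 0.1584]
tcp_rot: [0.0, 1.0, -0.015, -0.0]
force: [-0.2, -1.4, -1.4]
width: 0.0505
grip_force: 42.2
```

>>> {"method": "step_arm", "body": {"steps": [0.048, 0.9625, 0, 0, 0, 0.0102, 0.6, 0.048, 0.9625, 0, 0, 0, 0.0102, 0.6, 0.048, 0.9625, 0, 0, 0, 0.0102, 0.6, 0.048, 0.9625, 0, 0, 0, 0.0102, 0.6, 0.048, 0.9625, 0, 0, 0, 0.0102, 0.6, 0.048, 0.9625, 0, 0, 0, 0.0102, 0.6, 0.048, 0.9625, 0, 0, 0, 0.0102, 0.6, 0, 0, 0, 0, 0, 0, 0.6]}}

```text
clock: 42.47
position: [0.632, 0.187, 0.1583]
tcp_rot: [-0.002, 1.0, 0.005, 0.0]
force: [-0.4, -0.5, -2.1]
width: 0.0504
grip_force: 42.2
```

>>> {"method": "step_arm", "body": {"steps": [0, 0, 0, 0, 0, 0, 0.6, 0, 0, 0, 0, 0, 0, 0.6]}}

```text
clock: 42.63
position: [0.632, 0.1818, 0.1582]
tcp_rot: [0.001, 1.0, 0.003, -0.0]
force: [-0.3, -0.6, -1.7]
width: 0.0508
grip_force: 42.2
```

>>> {"method": "step_arm", "body": {"steps": [0.05, 0.97, 0, 0, 0, 0, 0.6, 0, 0, -1, 0, 0, 0, 0.6, 0, 0, -1, 0, 0, 0, 0.6, 0, 0, -1, 0, 0, 0, 0.6, 0, 0, -1, 0, 0, 0, 0.6, 0, 0, -1, 0, 0, 0, 0.6, 0, 0, 0, 0, 0, 0, 0.6, 0, 0, 0, 0, 0, 0, 0.6]}}

```text
clock: 43.3
position: [0.6326, 0.205, 0.0322]
tcp_rot: [0.001, 1.0, 0.003, -0.002]
force: [-0.6, 0.0, -1.6]
width: 0.0501
grip_force: 42.4
```

>>> {"method": "step_arm", "body": {"steps": [0, 0, -0.3, 0, 0, 0, 0.6, 0, 0, 0, 0, 0, 0, 0.6, 0, 0, 0, 0, 0, 0, 0.6]}}

```text
clock: 43.55
position: [0.6344, 0.2064, 0.0271]
tcp_rot: [-0.0, 1.0, 0.003, 0.001]
force: [0.4, -0.2, -1.8]
width: 0.0505
grip_force: 42.4
```

>>> {"method": "step_arm", "body": {"steps": [0, 0, -0.08, 0, 0, 0, 0.6, 0, 0, 0, 0, 0, 0, 0.6]}}

```text
clock: 43.72
position: [0.634, 0.2066, 0.0245]
tcp_rot: [-0.0, 1.0, 0.003, 0.001]
force: [-0.7, 0.2, -2.5]
width: 0.0501
grip_force: 42.4
```

>>> {"method": "step_arm", "body": {"steps": [0, 0, -0.06, 0, 0, 0, 0.6, 0, 0, -0.04, 0, 0, 0, 0.6, 0, 0, 0, 0, 0, 0, 0.6]}}

```text
clock: 43.97
position: [0.634, 0.2066, 0.0226]
tcp_rot: [-0.0, 1.0, 0.003, 0.001]
force: [-2.1, 0.4, 3.9]
width: 0.051
grip_force: 43.0
```

>>> {"method": "step_arm", "body": {"steps": [0, 0, 0, 0, 0, 0, 0.4, 0, 0, 0, 0, 0, 0, 0.31, 0, 0, 0, 0, 0, 0, 0.31, 0, 0, 0, 0, 0, 0, 0.31, 0, 0, 0.8, 0, 0, 0, 0.31, 0, 0, 0.8, 0, 0, 0, 0.31, 0, 0, 0.2, 0, 0, 0, 0.31]}}

```text
clock: 44.55
position: [0.6356, 0.2069, 0.069]
tcp_rot: [-0.0, 1.0, 0.003, 0.002]
force: [0.9, -0.7, 0.3]
width: 0.0588
grip_force: 0.0
```

>>> {"method": "step_arm", "body": {"steps": [0, 0.65, 0, 0, 0, 0, 1, 0, 0.65, 0, 0, 0, 0, 1, 0, 0.6, 0, 0, 0, 0, 1, 0, 0, 0, 0, 0, 0, 1, 0, 0, 0, 0, 0, 0, 1, 0, 0, -0.8, 0, 0, 0, 1, 0, 0, -0.8, 0, 0, 0, 1, 0, 0, 0, 0, 0, 0, 1]}}

```text
clock: 45.22
position: [0.6303, 0.2529, 0.0218]
tcp_rot: [0.001, 1.0, 0.003, -0.004]
force: [-1.3, -0.0, -0.6]
width: 0.0002
grip_force: 0.0
```

>>> {"method": "step_arm", "body": {"steps": [0, 0, 0, 0, 0, 0, 1, 0, -0.4, 0, 0, 0, 0, 1, 0, -0.4, 0, 0, 0, 0, 1, 0, -0.4, 0, 0, 0, 0, 1, 0, -0.4, 0, 0, 0, 0, 1, 0, 0, 0, 0, 0, 0, 1]}}

```text
clock: 45.72
position: [0.6339, 0.2111, 0.0271]
tcp_rot: [0.001, 1.0, 0.002, 0.0]
force: [0.4, -0.3, 0.0]
width: -0.0002
grip_force: 0.0
```

>>> {"method": "step_arm", "body": {"steps": [0, -0.2, 0, 0, 0, 0, 1, 0, -0.1, 0, 0, 0, 0, 1, 0, 0, 0, 0, 0, 0, 1]}}

```text
clock: 45.97
position: [0.6339, 0.2059, 0.0266]
tcp_rot: [0.0, 1.0, 0.003, 0.0]
force: [0.2, -0.1, -0.1]
width: 0.0
grip_force: 0.0
```

>>> {"method": "step_arm", "body": {"steps": [0, -0.12, 0, 0, 0, 0, 1, 0, 0, 0, 0, 0, 0, 1]}}

```text
clock: 46.13
position: [0.6338, 0.2034, 0.0264]
tcp_rot: [0.0, 1.0, 0.003, 0.0]
force: [0.7, 0.1, 0.1]
width: -0.0
grip_force: 0.1
```

>>> {"method": "step_arm", "body": {"steps": [0, -0.08, 0, 0, 0, 0, 1, 0, 0, 0, 0, 0, 0, 1]}}

```text
clock: 46.3
position: [0.6337, 0.2015, 0.0263]
tcp_rot: [0.0, 1.0, 0.003, 0.0]
force: [-0.4, 0.5, 1.0]
width: -0.0002
grip_force: 0.4
```

>>> {"method": "step_arm", "body": {"steps": [0, -0.06, 0, 0, 0, 0, 1, 0, 0, 0, 0, 0, 0, 1]}}

```text
clock: 46.47
position: [0.6337, 0.2005, 0.0264]
tcp_rot: [-0.001, 1.0, 0.003, 0.0]
force: [1.3, 2.9, 0.5]
width: -0.0001
grip_force: 1.5
```

```bash
python3 - <<'E'
from bench import robot, cams
from det import *
s=robot.sense();c=cams.capture("wrist");a=np.ascontiguousarray(c["img"][:,:,::-1]);Kw,Ew=wcam(s,c)
cv2.imwrite("pics/o5.png",a);np.save("o5.npy",Ew)
print(s["position"],proj([.634,.162,.042],Kw,Ew),[tin(a,Kw,Ew,*proj([.634,y,.042],Kw,Ew),zt=.042) for y in(.155,.162,.17,.18)])
E
```

```text
[0.63367463 0.20054063 0.02635838] [406.33923807 276.19424082] [[46.341, 0.635, 0.163], [46.341, 0.635, 0.163], [46.341, 0.635, 0.163], [32.3039, 0.643, 0.169]]
```

>>> {"method": "step_arm", "body": {"steps": [0, 0.25, 0, 0, 0, 0, 1, 0, 0, 0.6, 0, 0, 0, 1, 0, 0, 1, 0, 0, 0, 1, 0, 0, 1, 0, 0, 0, 1, 0, 0, 1, 0, 0, 0, 1, 0, 0, 1, 0, 0, 0, 1, 0, 0, 1, 0, 0, 0, 1, 0, -0.25, 0, 0, 0, 0, 1]}}

```text
clock: 47.18
position: [0.6366, 0.2013, 0.1722]
tcp_rot: [-0.001, 1.0, 0.004, 0.005]
force: [0.5, -0.3, 0.3]
width: 0.0001
grip_force: 0.0
```

>>> {"method": "step_arm", "body": {"steps": [-0.308, -0.93, 0, 0, 0, -0.0097, 0.15, -0.308, -0.93, 0, 0, 0, -0.0097, 0.15, -0.308, -0.93, 0, 0, 0, -0.0097, 0.15, -0.308, -0.93, 0, 0, 0, -0.0097, 0.15, -0.308, -0.93, 0, 0, 0, -0.0097, 0.15, -0.308, -0.93, 0, 0, 0, -0.0097, 0.15, -0.308, -0.93, 0, 0, 0, -0.0097, 0.15, -0.308, -0.93, 0, 0, 0, -0.0097, 0.15]}}

```text
clock: 47.85
position: [0.571, 0.0126, 0.1656]
tcp_rot: [0.001, 1.0, -0.017, -0.001]
force: [-0.3, -0.9, 0.2]
width: 0.0727
grip_force: 0.0
```

>>> {"method": "step_arm", "body": {"steps": [-0.308, -0.93, 0, 0, 0, -0.0097, 0.15, -0.308, -0.93, 0, 0, 0, -0.0097, 0.15, -0.308, -0.93, 0, 0, 0, -0.0097, 0.15, -0.308, -0.93, 0, 0, 0, -0.0097, 0.15, -0.308, -0.93, 0, 0, 0, -0.0097, 0.15, -0.308, -0.93, 0, 0, 0, -0.0097, 0.15, -0.308, -0.93, 0, 0, 0, -0.0097, 0.15, -0.308, -0.93, 0, 0, 0, -0.0097, 0.15]}}

```text
clock: 48.52
position: [0.5093, -0.1732, 0.1657]
tcp_rot: [0.0, 0.999, -0.037, -0.001]
force: [0.1, -0.5, -0.6]
width: 0.0728
grip_force: 0.0
```

>>> {"method": "step_arm", "body": {"steps": [0, 0, 0, 0, 0, 0, 0.15, 0, 0, 0, 0, 0, 0, 0.15, 0, 0, 0, 0, 0, 0, 0.15]}}

```text
clock: 48.77
position: [0.5101, -0.1717, 0.1659]
tcp_rot: [-0.0, 0.999, -0.038, -0.0]
force: [0.1, 0.7, 0.2]
width: 0.0723
grip_force: 0.0
```

```bash
python3 -c "
from obs import *
obs('o6',[(.5107,-.1698),(.409,-.2765),(.409,-.2765)])"
```

```text
[ 0.5101 -0.1717  0.1659] head -0.0751 0.07228077060632056
[]
changed [324.  13.] 6580 [ 0.648 -0.184]
changed [404.  31.] 65 [ 0.63  -0.245]
changed [256. 123.] 855 [ 0.569 -0.12 ]
changed [369.  32.] 80 [ 0.632 -0.218]
changed [436.  96.] 1849 [ 0.579 -0.273]
changed [331. 101.] 2219 [ 0.582 -0.185]
changed [438. 199.] 1529 [ 0.488 -0.278]
changed [335. 219.] 411 [ 0.475 -0.182]
tin [30.0591, 0.5117, -0.1698]
tin [28.1325, 0.399, -0.2645]
tin [28.1325, 0.399, -0.2645]
```

>>> {"method": "step_arm", "body": {"steps": [0.05, 0.075, -1, 0, 0, 0, 0.15, 0, 0, -1, 0, 0, 0, 0.15, 0, 0, -1, 0, 0, 0, 0.15, 0, 0, -1, 0, 0, 0, 0.15, 0, 0, -1, 0, 0, 0, 0.15, 0, 0, -0.92, 0, 0, 0, 0.15, 0, 0, 0, 0, 0, 0, 0.15, 0, 0, 0, 0, 0, 0, 0.15]}}

```text
clock: 49.48
position: [0.5111, -0.1688, 0.0175]
tcp_rot: [-0.001, 0.999, -0.037, -0.001]
force: [0.2, 0.3, 0.3]
width: 0.0726
grip_force: 0.0
```

>>> {"method": "step_arm", "body": {"steps": [0, 0, 0, 0, 0, 0, 0.6, 0, 0, 0, 0, 0, 0, 0.6, 0, 0, 0, 0, 0, 0, 0.6, 0, 0, 0, 0, 0, 0, 0.6]}}

```text
clock: 49.82
position: [0.5133, -0.1706, 0.0202]
tcp_rot: [0.001, 0.999, -0.037, 0.002]
force: [1.0, 0.6, 6.6]
width: 0.0506
grip_force: 42.2
```

>>> {"method": "step_arm", "body": {"steps": [0, 0, 0.6, 0, 0, 0, 0.6, 0, 0, 1, 0, 0, 0, 0.6, 0, 0, 1, 0, 0, 0, 0.6, 0, 0, 1, 0, 0, 0, 0.6, 0, 0, 1, 0, 0, 0, 0.6, 0, 0, 1, 0, 0, 0, 0.6]}}

```text
clock: 50.32
position: [0.5113, -0.1701, 0.16]
tcp_rot: [0.0, 0.999, -0.037, 0.0]
force: [-0.4, -0.1, -0.5]
width: 0.0506
grip_force: 41.9
```

>>> {"method": "step_arm", "body": {"steps": [0.371, 0.9, 0, 0, 0, 0.0091, 0.6, 0.371, 0.9, 0, 0, 0, 0.0091, 0.6, 0.371, 0.9, 0, 0, 0, 0.0091, 0.6, 0.371, 0.9, 0, 0, 0, 0.0091, 0.6, 0.371, 0.9, 0, 0, 0, 0.0091, 0.6, 0.371, 0.9, 0, 0, 0, 0.0091, 0.6, 0.371, 0.9, 0, 0, 0, 0.0091, 0.6, 0.371, 0.9, 0, 0, 0, 0.0091, 0.6]}}

```text
clock: 50.98
position: [0.586, 0.0109, 0.1587]
tcp_rot: [0.0, 1.0, -0.018, 0.0]
force: [0.4, 0.9, -1.7]
width: 0.0505
grip_force: 41.9
```

>>> {"method": "step_arm", "body": {"steps": [0.371, 0.9, 0, 0, 0, 0.0091, 0.6, 0.371, 0.9, 0, 0, 0, 0.0091, 0.6, 0.371, 0.9, 0, 0, 0, 0.0091, 0.6, 0.371, 0.9, 0, 0, 0, 0.0091, 0.6, 0.371, 0.9, 0, 0, 0, 0.0091, 0.6, 0.371, 0.9, 0, 0, 0, 0.0091, 0.6, 0.371, 0.9, 0, 0, 0, 0.0091, 0.6, 0.371, 0.9, 0, 0, 0, 0.0091, 0.6]}}

```text
clock: 51.65
position: [0.6601, 0.1908, 0.1586]
tcp_rot: [0.0, 1.0, 0.001, -0.0]
force: [0.7, 0.1, -0.9]
width: 0.0505
grip_force: 41.9
```

>>> {"method": "step_arm", "body": {"steps": [0.371, 0.9, 0, 0, 0, 0.0091, 0.6, 0.371, 0.9, 0, 0, 0, 0.0091, 0.6, 0, 0, 0, 0, 0, 0, 0.6, 0, 0, 0, 0, 0, 0, 0.6, 0, 0, 0, 0, 0, 0, 0.6]}}

```text
clock: 52.07
position: [0.6781, 0.2343, 0.1581]
tcp_rot: [0.001, 1.0, 0.006, -0.0]
force: [-0.2, -0.2, -0.7]
width: 0.0505
grip_force: 42.0
```

>>> {"method": "step_arm", "body": {"steps": [0, 0.04, -1, 0, 0, 0, 0.6, 0, 0, -1, 0, 0, 0, 0.6, 0, 0, -1, 0, 0, 0, 0.6, 0, 0, -1, 0, 0, 0, 0.6, 0, 0, -1, 0, 0, 0, 0.6, 0, 0, -0.3, 0, 0, 0, 0.6, 0, 0, 0, 0, 0, 0, 0.6, 0, 0, 0, 0, 0, 0, 0.6]}}

```text
clock: 52.73
position: [0.6789, 0.235, 0.0265]
tcp_rot: [0.0, 1.0, 0.005, 0.0]
force: [0.6, -0.3, -0.3]
width: 0.0507
grip_force: 42.6
```

>>> {"method": "step_arm", "body": {"steps": [0, 0, -0.08, 0, 0, 0, 0.6, 0, 0, -0.04, 0, 0, 0, 0.6, 0, 0, 0, 0, 0, 0, 0.6]}}

```text
clock: 52.98
position: [0.6791, 0.2359, 0.0237]
tcp_rot: [-0.0, 1.0, 0.005, 0.001]
force: [-1.0, 0.4, -1.5]
width: 0.0504
grip_force: 42.6
```

>>> {"method": "step_arm", "body": {"steps": [0, 0, -0.04, 0, 0, 0, 0.6, 0, 0, 0, 0, 0, 0, 0.6]}}

```text
clock: 53.15
position: [0.6789, 0.236, 0.0222]
tcp_rot: [-0.0, 1.0, 0.006, 0.0]
force: [-0.4, 0.4, 0.4]
width: 0.0507
grip_force: 42.6
```

>>> {"method": "step_arm", "body": {"steps": [0, 0, -0.02, 0, 0, 0, 0.6, 0, 0, 0, 0, 0, 0, 0.4, 0, 0, 0, 0, 0, 0, 0.31, 0, 0, 0, 0, 0, 0, 0.31, 0, 0, 0, 0, 0, 0, 0.31, 0, 0, 0.8, 0, 0, 0, 0.31, 0, 0, 0.8, 0, 0, 0, 0.31, 0, 0, 0.2, 0, 0, 0, 0.31]}}

```text
clock: 53.82
position: [0.6806, 0.2363, 0.0693]
tcp_rot: [-0.001, 1.0, 0.006, 0.003]
force: [0.7, -0.2, -0.0]
width: 0.0588
grip_force: 0.0
```

>>> {"method": "step_arm", "body": {"steps": [0, -0.63, 0, 0, 0, 0, 1, 0, -0.63, 0, 0, 0, 0, 1, 0, -0.63, 0, 0, 0, 0, 1, 0, 0, 0, 0, 0, 0, 1, 0, 0, 0, 0, 0, 0, 1, 0, 0, -0.8, 0, 0, 0, 1, 0, 0, -0.8, 0, 0, 0, 1, 0, 0, 0, 0, 0, 0, 1]}}

```text
clock: 54.48
position: [0.6754, 0.188, 0.0218]
tcp_rot: [0.001, 1.0, 0.005, -0.004]
force: [-1.0, 0.5, -0.9]
width: -0.0002
grip_force: 0.0
```

>>> {"method": "step_arm", "body": {"steps": [0, 0.4, 0, 0, 0, 0, 1, 0, 0.4, 0, 0, 0, 0, 1, 0, 0.4, 0, 0, 0, 0, 1, 0, 0.4, 0, 0, 0, 0, 1, 0, 0.2, 0, 0, 0, 0, 1, 0, 0, 0, 0, 0, 0, 1]}}

```text
clock: 54.98
position: [0.6789, 0.2359, 0.0271]
tcp_rot: [-0.0, 1.0, 0.007, 0.001]
force: [0.0, 0.9, 0.8]
width: -0.0001
grip_force: 0.0
```

>>> {"method": "step_arm", "body": {"steps": [0, 0.14, 0, 0, 0, 0, 1, 0, 0, 0, 0, 0, 0, 1]}}

```text
clock: 55.15
position: [0.6787, 0.2377, 0.0266]
tcp_rot: [-0.0, 1.0, 0.006, 0.0]
force: [0.2, -0.2, 0.4]
width: -0.0
grip_force: 0.0
```

>>> {"method": "step_arm", "body": {"steps": [0, 0.08, 0, 0, 0, 0, 1, 0, 0, 0, 0, 0, 0, 1]}}

```text
clock: 55.32
position: [0.6787, 0.239, 0.0264]
tcp_rot: [0.0, 1.0, 0.005, 0.0]
force: [-0.0, 0.2, 0.3]
width: -0.0001
grip_force: 0.0
```

>>> {"method": "step_arm", "body": {"steps": [0, 0.08, 0, 0, 0, 0, 1, 0, 0, 0, 0, 0, 0, 1]}}

```text
clock: 55.48
position: [0.6787, 0.2402, 0.0264]
tcp_rot: [0.001, 1.0, 0.006, -0.0]
force: [0.8, -2.6, 1.1]
width: 0.0003
grip_force: 1.3
```

```bash
python3 - <<'E'
from bench import robot, cams
from det import *
s=robot.sense();c=cams.capture("wrist");a=np.ascontiguousarray(c["img"][:,:,::-1]);Kw,Ew=wcam(s,c)
cv2.imwrite("pics/o7.png",a);np.save("o7.npy",Ew)
print(s["position"],s["force"],[tin(a,Kw,Ew,*proj([.679,y,.042],Kw,Ew),zt=.042) for y in(.272,.282,.29)],tin(a,Kw,Ew,*proj([.635,.163,.042],Kw,Ew),zt=.042))
E
```

```text
[0.67873203 0.24015314 0.02639287] [ 0.80428872 -2.60375673  1.05982885] [[21.8806, 0.685, 0.281], [21.8806, 0.685, 0.281], [21.8806, 0.685, 0.281]] [27.935, 0.637, 0.165]
```

>>> {"method": "step_arm", "body": {"steps": [0, -0.25, 0, 0, 0, 0, 1, 0, 0, 0.6, 0, 0, 0, 1, 0, 0, 1, 0, 0, 0, 1, 0, 0, 1, 0, 0, 0, 1, 0, 0, 1, 0, 0, 0, 1, 0, 0, 1, 0, 0, 0, 1, 0, 0, 1, 0, 0, 0, 1]}}

```text
clock: 56.12
position: [0.6785, 0.2349, 0.1675]
tcp_rot: [-0.0, 1.0, 0.005, -0.0]
force: [0.9, 0.3, -0.8]
width: 0.0001
grip_force: 0.0
```

>>> {"method": "step_arm", "body": {"steps": [-0.514, -0.972, 0, 0, 0, -0.0078, 0.15, -0.514, -0.972, 0, 0, 0, -0.0078, 0.15, -0.514, -0.972, 0, 0, 0, -0.0078, 0.15, -0.514, -0.972, 0, 0, 0, -0.0078, 0.15, -0.514, -0.972, 0, 0, 0, -0.0078, 0.15, -0.514, -0.972, 0, 0, 0, -0.0078, 0.15, -0.514, -0.972, 0, 0, 0, -0.0078, 0.15, -0.514, -0.972, 0, 0, 0, -0.0078, 0.15]}}

```text
clock: 56.78
position: [0.5751, 0.0395, 0.1664]
tcp_rot: [-0.0, 1.0, -0.011, 0.0]
force: [-0.9, -0.2, 1.0]
width: 0.0725
grip_force: 0.0
```

>>> {"method": "step_arm", "body": {"steps": [-0.514, -0.972, 0, 0, 0, -0.0078, 0.15, -0.514, -0.972, 0, 0, 0, -0.0078, 0.15, -0.514, -0.972, 0, 0, 0, -0.0078, 0.15, -0.514, -0.972, 0, 0, 0, -0.0078, 0.15, -0.514, -0.972, 0, 0, 0, -0.0078, 0.15, -0.514, -0.972, 0, 0, 0, -0.0078, 0.15, -0.514, -0.972, 0, 0, 0, -0.0078, 0.15, -0.514, -0.972, 0, 0, 0, -0.0078, 0.15]}}

```text
clock: 57.45
position: [0.4723, -0.1549, 0.1665]
tcp_rot: [-0.0, 1.0, -0.027, 0.0]
force: [-0.6, -0.5, -0.0]
width: 0.0723
grip_force: 0.0
```

>>> {"method": "step_arm", "body": {"steps": [-0.514, -0.972, 0, 0, 0, -0.0078, 0.15, -0.514, -0.972, 0, 0, 0, -0.0078, 0.15, -0.514, -0.972, 0, 0, 0, -0.0078, 0.15, -0.514, -0.972, 0, 0, 0, -0.0078, 0.15, -0.514, -0.972, 0, 0, 0, -0.0078, 0.15, 0, 0, 0, 0, 0, 0, 0.15, 0, 0, 0, 0, 0, 0, 0.15, 0, 0, 0, 0, 0, 0, 0.15]}}

```text
clock: 58.12
position: [0.4088, -0.2751, 0.1663]
tcp_rot: [-0.0, 0.999, -0.038, 0.0]
force: [-0.4, -0.4, 0.6]
width: 0.0726
grip_force: 0.0
```

```bash
python3 - <<'E'
from obs import *
obs('o8',[])
a=cv2.imread("pics/o8.png");E=np.load("o8.npy")
for x,y in[(.403,-.2765),(.409,-.2765),(.415,-.2765),(.409,-.284),(.409,-.27)]:print(proj([x,y,.04],KW,E).round(),tin(a,KW,E,*proj([x,y,.04],KW,E)))
cv2.imwrite("pics/o8c.png",cv2.resize(a[80:330,200:440],None,fx=2,fy=2))
E
```

```text
[ 0.4088 -0.2751  0.1663] head -0.0757 0.07262206819934967
[]
changed [312.   4.] 231 [ 0.553 -0.278]
changed [391. 105.] 988 [ 0.474 -0.338]
changed [435.  12.] 210 [ 0.541 -0.373]
changed [326.  82.] 4047 [ 0.496 -0.285]
changed [209.  96.] 801 [ 0.492 -0.186]
changed [211. 185.] 1545 [ 0.415 -0.174]
changed [297. 186.] 259 [ 0.408 -0.252]
[324. 193.] [30.367, 0.41, -0.2785]
[323. 187.] [30.367, 0.41, -0.2785]
[323. 180.] [30.367, 0.41, -0.2785]
[332. 186.] [29.0385, 0.41, -0.278]
[316. 187.] [29.0385, 0.41, -0.278]
```

View pics/o8c.png

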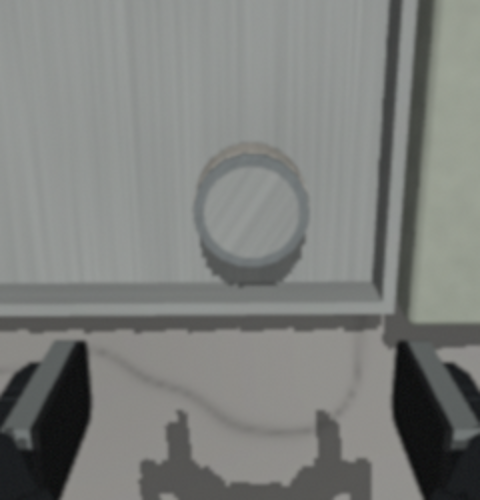

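The tin is at crop (251,212), so world (0.410, -0.2785), with about 7 mm of room for the finger by the wall.

>>> {"method": "step_arm", "body": {"steps": [0.05, -0.12, -1, 0, 0, 0, 0.17, 0, 0, -1, 0, 0, 0, 0.17, 0, 0, -1, 0, 0, 0, 0.17, 0, 0, -1, 0, 0, 0, 0.17, 0, 0, -1, 0, 0, 0, 0.17, 0, 0, -0.92, 0, 0, 0, 0.17, 0, 0, 0, 0, 0, 0, 0.17, 0, 0, 0, 0, 0, 0, 0.17]}}

```text
clock: 58.83
position: [0.4099, -0.277, 0.0177]
tcp_rot: [-0.001, 0.999, -0.037, -0.001]
force: [0.5, -0.2, 0.2]
width: 0.0708
grip_force: 0.0
```

>>> {"method": "step_arm", "body": {"steps": [0, 0, 0, 0, 0, 0, 0.6, 0, 0, 0, 0, 0, 0, 0.6, 0, 0, 0, 0, 0, 0, 0.6, 0, 0, 0, 0, 0, 0, 0.6]}}

```text
clock: 59.17
position: [0.4114, -0.2792, 0.0201]
tcp_rot: [0.001, 0.999, -0.037, 0.002]
force: [1.4, 2.2, 7.3]
width: 0.0506
grip_force: 42.2
```

>>> {"method": "step_arm", "body": {"steps": [0, 0, 0.6, 0, 0, 0, 0.6, 0, 0, 1, 0, 0, 0, 0.6, 0, 0, 1, 0, 0, 0, 0.6, 0, 0, 1, 0, 0, 0, 0.6, 0, 0, 1, 0, 0, 0, 0.6, 0, 0, 1, 0, 0, 0, 0.6]}}

```text
clock: 59.67
position: [0.4097, -0.2782, 0.16]
tcp_rot: [0.0, 0.999, -0.037, 0.0]
force: [0.4, -0.6, -2.2]
width: 0.0504
grip_force: 42.2
```

>>> {"method": "step_arm", "body": {"steps": [0.451, 0.909, 0, 0, 0, 0.0523, 0.6, 0.451, 0.909, 0, 0, 0, 0.0523, 0.6, 0.451, 0.909, 0, 0, 0, 0.0523, 0.6, 0.451, 0.909, 0, 0, 0, 0.0523, 0.6, 0.451, 0.909, 0, 0, 0, 0.0523, 0.6, 0.451, 0.909, 0, 0, 0, 0.0523, 0.6, 0.451, 0.909, 0, 0, 0, 0.0523, 0.6, 0.451, 0.909, 0, 0, 0, 0.0523, 0.6]}}

```text
clock: 60.33
position: [0.5004, -0.0955, 0.1588]
tcp_rot: [0.0, 0.997, 0.073, 0.0]
force: [0.5, -1.2, -2.0]
width: 0.0506
grip_force: 42.3
```

>>> {"method": "step_arm", "body": {"steps": [0.451, 0.909, 0, 0, 0, 0.0523, 0.6, 0.451, 0.909, 0, 0, 0, 0.0523, 0.6, 0.451, 0.909, 0, 0, 0, 0.0523, 0.6, 0.451, 0.909, 0, 0, 0, 0.0523, 0.6, 0.451, 0.909, 0, 0, 0, 0.0523, 0.6, 0.451, 0.909, 0, 0, 0, 0.0523, 0.6, 0.451, 0.909, 0, 0, 0, 0.0523, 0.6, 0.451, 0.909, 0, 0, 0, 0.0523, 0.6]}}

```text
clock: 61.0
position: [0.5905, 0.0863, 0.1587]
tcp_rot: [0.0, 0.983, 0.181, 0.0]
force: [0.4, 0.2, -1.8]
width: 0.0504
grip_force: 42.3
```

>>> {"method": "step_arm", "body": {"steps": [0.451, 0.909, 0, 0, 0, 0.0523, 0.6, 0.451, 0.909, 0, 0, 0, 0.0523, 0.6, 0.451, 0.909, 0, 0, 0, 0.0523, 0.6, 0.451, 0.909, 0, 0, 0, 0.0523, 0.6, 0.451, 0.909, 0, 0, 0, 0.0523, 0.6, 0.451, 0.909, 0, 0, 0, 0.0523, 0.6, 0, 0, 0, 0, 0, 0, 0.6, 0, 0, 0, 0, 0, 0, 0.6]}}

```text
clock: 61.67
position: [0.658, 0.2225, 0.158]
tcp_rot: [0.0, 0.965, 0.262, -0.0]
force: [-0.5, -1.2, -2.5]
width: 0.0506
grip_force: 42.3
```

>>> {"method": "step_arm", "body": {"steps": [0, 0, 0, 0, 0, 0, 0.6]}}

```text
clock: 61.75
position: [0.6574, 0.221, 0.1581]
tcp_rot: [0.0, 0.965, 0.261, -0.001]
force: [-0.8, 0.1, -1.8]
width: 0.0508
grip_force: 42.3
```

```bash
python3 - <<'E'
from bench import robot, cams
from det import *
s=robot.sense();c=cams.capture("wrist");a=np.ascontiguousarray(c["img"][:,:,::-1]);Kw,Ew=wcam(s,c)
cv2.imwrite("pics/o9.png",a);np.save("o9.npy",Ew);q=s["tcp_rot"]
print(s["position"],2*np.arctan2(q[2],q[1]))
for p in[(.68,.281),(.635,.163),(.68,.275),(.635,.169)]:print(proj([*p,.042],Kw,Ew).round(),tin(a,Kw,Ew,*proj([*p,.042],Kw,Ew),zt=.042))
E
```

```text
[0.65743212 0.22096263 0.1581287 ] 0.5278497595679156
[271. 132.] [42.5415, 0.678, 0.28]
[364. 243.] [29.9965, 0.64, 0.172]
[277. 136.] [42.5415, 0.678, 0.28]
[358. 240.] [29.9965, 0.64, 0.172]
```

>>> {"method": "step_arm", "body": {"steps": [0, 0.02, -1, 0, 0, 0, 0.6, 0, 0, -1, 0, 0, 0, 0.6, 0, 0, -1, 0, 0, 0, 0.6, 0, 0, -1, 0, 0, 0, 0.6, 0, 0, -1, 0, 0, 0, 0.6, 0, 0, -0.3, 0, 0, 0, 0.6, 0, 0, 0, 0, 0, 0, 0.6, 0, 0, 0, 0, 0, 0, 0.6]}}

```text
clock: 62.47
position: [0.6586, 0.2214, 0.0267]
tcp_rot: [0.0, 0.965, 0.26, 0.0]
force: [-0.2, 0.1, -1.6]
width: 0.0506
grip_force: 42.8
```

>>> {"method": "step_arm", "body": {"steps": [0, 0, -0.08, 0, 0, 0, 0.6, 0, 0, -0.04, 0, 0, 0, 0.6, 0, 0, 0, 0, 0, 0, 0.6]}}

```text
clock: 62.72
position: [0.6587, 0.222, 0.0239]
tcp_rot: [0.0, 0.965, 0.261, 0.001]
force: [-0.3, -0.2, -2.3]
width: 0.0509
grip_force: 42.8
```

>>> {"method": "step_arm", "body": {"steps": [0, 0, -0.05, 0, 0, 0, 0.6, 0, 0, 0, 0, 0, 0, 0.6]}}

```text
clock: 62.88
position: [0.6585, 0.2221, 0.0221]
tcp_rot: [0.0, 0.965, 0.261, 0.001]
force: [0.8, 0.2, -0.3]
width: 0.0507
grip_force: 43.0
```

>>> {"method": "step_arm", "body": {"steps": [0, 0, -0.02, 0, 0, 0, 0.6, 0, 0, 0, 0, 0, 0, 0.4, 0, 0, 0, 0, 0, 0, 0.33, 0, 0, 0, 0, 0, 0, 0.33, 0, 0, 0, 0, 0, 0, 0.33]}}

```text
clock: 63.3
position: [0.6581, 0.222, 0.021]
tcp_rot: [0.0, 0.965, 0.261, -0.0]
force: [-0.5, 1.1, -0.1]
width: 0.057
grip_force: 0.0
```

>>> {"method": "step_arm", "body": {"steps": [0, 0, 0.6, 0, 0, 0, 0.33, 0, 0, 1, 0, 0, 0, 0.33, 0, 0, 1, 0, 0, 0, 0.33, 0, 0, 1, 0, 0, 0, 0.33, 0, 0, 1, 0, 0, 0, 0.33, 0, 0, 1, 0, 0, 0, 0.33, 0, 0, 1, 0, 0, 0, 0.33, 0, 0, 0.8, 0, 0, 0, 0.33]}}

```text
clock: 63.97
position: [0.6585, 0.2221, 0.2082]
tcp_rot: [0.0, 0.965, 0.261, 0.001]
force: [1.1, 1.0, 0.3]
width: 0.0571
grip_force: 0.0
```

>>> {"method": "step_arm", "body": {"steps": [-0.198, -0.948, 0, 0, 0, -0.0427, 1, -0.198, -0.948, 0, 0, 0, -0.0427, 1, -0.198, -0.948, 0, 0, 0, -0.0427, 1, -0.198, -0.948, 0, 0, 0, -0.0427, 1, -0.198, -0.948, 0, 0, 0, -0.0427, 1, -0.198, -0.948, 0, 0, 0, -0.0427, 1, -0.198, -0.948, 0, 0, 0, -0.0427, 1, -0.198, -0.948, 0, 0, 0, -0.0427, 1]}}

```text
clock: 64.63
position: [0.618, 0.0314, 0.2059]
tcp_rot: [0.0, 0.985, 0.173, -0.0]
force: [0.4, -1.1, -0.0]
width: -0.0001
grip_force: 0.0
```

>>> {"method": "step_arm", "body": {"steps": [-0.198, -0.948, 0, 0, 0, -0.0427, 1, -0.198, -0.948, 0, 0, 0, -0.0427, 1, -0.198, -0.948, 0, 0, 0, -0.0427, 1, -0.198, -0.948, 0, 0, 0, -0.0427, 1, -0.198, -0.948, 0, 0, 0, -0.0427, 1, -0.198, -0.948, 0, 0, 0, -0.0427, 1, -0.198, -0.948, 0, 0, 0, -0.0427, 1, -0.198, -0.948, 0, 0, 0, -0.0427, 1]}}

```text
clock: 65.3
position: [0.5785, -0.1582, 0.206]
tcp_rot: [0.0, 0.996, 0.084, -0.0]
force: [0.5, -0.6, -0.5]
width: 0.0004
grip_force: 0.0
```

>>> {"method": "step_arm", "body": {"steps": [-0.198, -0.948, 0, 0, 0, -0.0427, 1, -0.198, -0.948, 0, 0, 0, -0.0427, 1, -0.198, -0.948, 0, 0, 0, -0.0427, 1, -0.198, -0.948, 0, 0, 0, -0.0427, 1, -0.198, -0.948, 0, 0, 0, -0.0427, 1, -0.198, -0.948, 0, 0, 0, -0.0427, 1, -0.198, -0.948, 0, 0, 0, -0.0427, 1, -0.198, -0.948, 0, 0, 0, -0.0427, 1]}}

```text
clock: 65.97
position: [0.5389, -0.3479, 0.206]
tcp_rot: [-0.0, 1.0, -0.005, -0.0]
force: [-0.0, 0.4, -0.2]
width: 0.0
grip_force: 0.0
```

>>> {"method": "step_arm", "body": {"steps": [-0.198, -0.948, 0, 0, 0, -0.0427, 1, -0.198, -0.948, 0, 0, 0, -0.0427, 1, -0.198, -0.948, 0, 0, 0, -0.0427, 1, 0, 0, 0, 0, 0, 0, 1, 0, 0, 0, 0, 0, 0, 1]}}

```text
clock: 66.38
position: [0.5239, -0.419, 0.2055]
tcp_rot: [-0.0, 0.999, -0.039, -0.0]
force: [-0.0, 0.5, -0.6]
width: 0.0002
grip_force: 0.0
```

```bash
python3 - <<'E'
from bench import robot, cams
from h import *
s=robot.sense();c=cams.capture("wrist");w=c["img"];t=cams.capture("top")["img"]
A=cv2.resize(t[138:262,200:285],(400,584),interpolation=cv2.INTER_CUBIC)
B=cv2.resize(t[155:290,350:500],(400,334),interpolation=cv2.INTER_CUBIC)
C=cv2.resize(w,(400,250))
cv2.imwrite("pics/f1.png",np.hstack([A,np.vstack([B,C])])[:,:,::-1])
Kw,Ew=wcam(s,c);print(s["position"],s["tcp_rot"],proj([.477,-.4155,.142],Kw,Ew)*.625)
E
```

```text
[ 0.52388066 -0.41899947  0.20548831] [-2.95371241e-04  9.99242332e-01 -3.89180944e-02 -2.37425260e-04] [201.07866446 170.17065394]
```

View pics/f1.png

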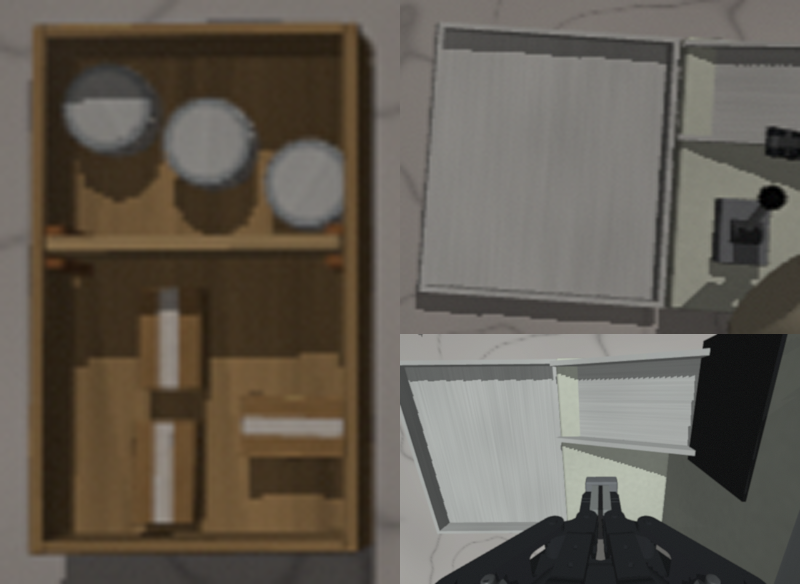

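The tote holds three upright tins, three flat cartons and the seated panel. The tray is empty and the ball is at about (772,197) in the composite. Now pull the lever back.

>>> {"method": "step_arm", "body": {"steps": [0, 0, -0.8, 0, 0, 0, 1, 0, 0, -0.8, 0, 0, 0, 1, 0, 0, -0.8, 0, 0, 0, 1, 0, 0, -0.8, 0, 0, 0, 1, 0, 0, 0, 0, 0, 0, 1, 0, 0, 0, 0, 0, 0, 1]}}

```text
clock: 66.98
position: [0.5243, -0.4162, 0.1254]
tcp_rot: [-0.001, 0.999, -0.037, -0.001]
force: [-0.0, 0.4, 0.5]
width: -0.0002
grip_force: 0.0
```

>>> {"method": "step_arm", "body": {"steps": [-0.75, 0.06, 0, 0, 0, 0, 1, -0.75, 0.06, 0, 0, 0, 0, 1, -0.75, 0.06, 0, 0, 0, 0, 1, -0.75, 0.06, 0, 0, 0, 0, 1, -0.75, 0.06, 0, 0, 0, 0, 1, 0, 0, 0, 0, 0, 0, 1, 0, 0, 0, 0, 0, 0, 1]}}

```text
clock: 67.57
position: [0.4313, -0.4109, 0.1282]
tcp_rot: [0.001, 0.999, -0.038, 0.001]
force: [0.4, 0.9, 0.1]
width: 0.0002
grip_force: 0.0
```

>>> {"method": "step_arm", "body": {"steps": [-0.12, 0, 0, 0, 0, 0, 1, 0, 0, 0, 0, 0, 0, 1]}}

```text
clock: 67.73
position: [0.4285, -0.4108, 0.1268]
tcp_rot: [0.001, 0.999, -0.038, 0.001]
force: [-0.2, 0.2, 0.0]
width: 0.0003
grip_force: 0.0
```

>>> {"method": "step_arm", "body": {"steps": [-0.12, 0, 0, 0, 0, 0, 1, 0, 0, 0, 0, 0, 0, 1]}}

```text
clock: 67.9
position: [0.4251, -0.4105, 0.1261]
tcp_rot: [0.0, 0.999, -0.038, 0.0]
force: [0.2, -0.2, -0.4]
width: -0.0003
grip_force: 0.2
```

>>> {"method": "step_arm", "body": {"steps": [-0.1, 0, 0, 0, 0, 0, 1, 0, 0, 0, 0, 0, 0, 1]}}

```text
clock: 68.07
position: [0.4234, -0.4105, 0.126]
tcp_rot: [0.0, 0.999, -0.038, 0.001]
force: [3.8, 0.2, -2.1]
width: -0.0001
grip_force: 1.9
```

>>> {"method": "step_arm", "body": {"steps": [-0.1, 0, 0, 0, 0, 0, 1, -0.05, 0, 0, 0, 0, 0, 1, 0, 0, 0, 0, 0, 0, 1]}}

```text
clock: 68.32
position: [0.4232, -0.4106, 0.1262]
tcp_rot: [0.0, 0.999, -0.039, 0.005]
force: [12.2, 0.9, -5.0]
width: -0.0
grip_force: 6.0
```

>>> {"method": "step_arm", "body": {"steps": [-0.12, 0, 0, 0, 0, 0, 1, 0, 0, 0, 0, 0, 0, 1]}}

```text
clock: 68.48
position: [0.4231, -0.4107, 0.1263]
tcp_rot: [0.0, 0.999, -0.039, 0.008]
force: [19.8, 1.3, -7.5]
width: 0.0001
grip_force: 9.3
```

>>> {"method": "step_arm", "body": {"steps": [0.8, 0, 0, 0, 0, 0, 1, 0.5, 0, 0, 0, 0, 0, 1, 0, 0, 1, 0, 0, 0, 1, 0, 0, 1, 0, 0, 0, 1, 0, 0, 1, 0, 0, 0, 1, 0, 0, 1, 0, 0, 0, 1, 0, 0, 0, 0, 0, 0, 1, 0, 0, 0, 0, 0, 0, 1]}}

```text
clock: 69.15
position: [0.4482, -0.4111, 0.2276]
tcp_rot: [0.001, 0.999, -0.038, 0.001]
force: [-0.3, 0.4, -0.2]
width: 0.0002
grip_force: 0.0
```

```bash
python3 - <<'E'
from bench import robot, cams
from h import *
s=robot.sense();c=cams.capture("wrist");w=c["img"];Kw,Ew=wcam(s,c)
cv2.imwrite("pics/f2.png",w[:,:,::-1])
t=cams.capture("top")["img"];cv2.imwrite("pics/f2t.png",t[:,:,::-1])
z=cv2.imread("pics/top0.png")
# dark ball blob in the top picture near run position, now and at start
for n,i in(("start",z),("now",t[:,:,::-1])):
    r=i[225:280,470:505].max(2);m=(r<35).astype(np.uint8);k=cv2.connectedComponentsWithStats(m)
    print(n,[(k[3][j]+[470,225],k[2][j,4]) for j in range(1,k[0]) if k[2][j,4]>15])
print(s["position"],s["force"])
E
```

```text
start [(array([475.33333333, 249.95238095]), np.int32(21)), (array([487.28767123, 264.54794521]), np.int32(73))]
now [(array([496.68503937, 248.36220472]), np.int32(127)), (array([475.33333333, 249.95238095]), np.int32(21)), (array([487.22972973, 265.13513514]), np.int32(74))]
[ 0.44817154 -0.41110414  0.2276413 ] [-0.32874545  0.35905373 -0.20535899]
```

```bash
python3 -c "
from bench import close_job
print(close_job())"
```

```text
the job is handed in; nothing more can be done
None
```

The job is handed in at about 69 s: lever pushed to stop, divider seated in the tote's slot, three cartons flat in the large bay, three tins upright in the small bay, the tray empty, and the lever pulled back to its run stop (checked by force and camera).

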